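# Close the coffee-buffet containers with their own lids

## Robot

A 6-joint arm with a two-finger parallel gripper is mounted at the origin on the work surface. World frame = base frame: x ahead of the robot, y to its left, z up, the work surface at z = 0. Lengths are in m, angles in rad, forces in N, time in s.
With the tool pointing down it reaches from about 0.375 to 0.975 m from the base axis. Payload 3.8 kg.
Tool frame: the origin (TCP) lies midway between the tips of the shut fingers; the grasp point (between the pads) lies 19 mm behind it; z points along the fingers, x is the direction in which the jaws open and shut, and the axes are right-handed (so a half turn about z gives the same grasp; the last joint's range is limited). The gripper opens to 85 mm and grips with 20 to 120 N. Pads are 22 mm wide; open, the fingers measure 114 mm over their backs; the gripper's body (76 mm by 85 mm) begins 54 mm behind the grasp point. The pads swing forward as they close: fully open they stand 13 mm farther back than shut.
Start: joints at [1.193, 0.264, 1.604, -0, 1.274, -0.037], TCP at [0.226, 0.636, 0.231] pointing down, gripper open.
Joint ranges: [-2.63, 2.63], [-0.94, 2.18], [0.31, 2.57], [-1.31, 4.45], [0, 2.66], [-2.55, 2.55]. Speed limits (rad/s): [2.57, 2.57, 3.14, 3.14, 3.14, 3.14].

## Interface

Orientations are given as a rotation vector (axis times angle).
In Python, from cell import r gives the robot as it stands.
- The arm moves only by the tool send_rows, never from a script. Its argument "commands" is a list of rows, each a list of 3 entries, a list of its own where there are three numbers: the shift along the tool's x, y, z in mm, then the turn, a rotation vector about the tool's x, y, z in rad, then the gripper command: -1 is shut, 1 is fully open, values between are in proportion. A call has 1 to 20 rows; each row is the pose to reach, as a shift and turn from the pose commanded when the call began, along the tool's axes at that moment; what a row does not reach only later rows make up. A row lasts 1/10 s, in which the tool goes at most 50 mm and 8.59 degrees, less where a joint would pass 70% of its speed; a pose out of reach is approached as far as the arm can. A call with a gripper value outside its range is refused whole. The fingers move at their own pace and stop on an object; "newtons" is the grip in N (left out, the last holds). Time passes only in rows, so rows that repeat a pose let the fingers close. It gives the time, the measured TCP pose, the force and the opening at its end, in the units of the state.
- r.get_state(): the state, without advancing time (a new reading comes with each control period).
- r.grab_frame(name): name is "scene" or "top" or "wrist"; returns the picture (384x512x3 uint8, red, green, blue); there is no depth.
- r.camera_model(name): a dict with "mtx" (3x3 intrinsics, pixels), "k1" (the pictures are not rectified: a ray, as slopes to the right and down, at radius r is drawn at 1 + k1 r^2 times it, then the intrinsics apply), "cam_to_world" (4x4, takes a point from camera to world coordinates). Camera axes: x right, y down, z forward; pixel columns grow to the right and rows downward; lengths in m; the calibration is good to about 2 mm. A picture is of the moment at which its call begins: read the wrist's pose just before it. camera_model takes no time and is no camera call; for the wrist camera it gives the pose at the moment of the call.
- r.hand_in(): hands the job in, once; it reports no verdict.
Trained networks look in the newest picture that a camera, given by its name, has taken for a name from the list of things; names that differ only in an ending like _2 or _b are one class to them, and where a whole thing is asked for, a point or a joint stands for the part that bears it (a point fixed in the world has none). Each returns a list of dicts, best first, with "p" (0 to 1); they miss things now and then, are a little off and sometimes report something else, mostly with a low value. They report only what shows in the picture. A call takes as long as a camera call. They do not tell look-alikes from the thing itself.
- r.spot_in(camera, query): "extent" ([left, top, right, bottom] in pixels, round what is visible of it).
The state is a dict: "time": time; "q": joint angles; "qvel": joint speeds; "joint_efforts": joint torques, N m; "position": TCP position; "eef_rot": TCP orientation; "force": force on the tool from outside, world axes, zero at the start; "ft_torque": the same for the moment, N m; "width": finger opening in m.
Only numpy, scipy, OpenCV 4.12 (cv2) and the standard library are available. Lean on these libraries where they do the work, as an engineer would, in place of code of your own. Each camera call takes 0.05 s, during which the arm holds its last target.

## Task

The coffee buffet is over: put each of the four loose lids on the container of its own shape and size, so that it sits down fully home and level with its step inside the mouth. Set the lids down, do not drop them, and do not push the containers about, nor push or knock over the milk jug or the espresso cup.

Things in the scene. Friction and masses are not known exactly. Their poses are not given: they have to be found in the camera images.
- lid_round_small: Small round steel lid for the small round pot, flange 96 mm across, 0.14 kg. Origin: centre of the underside of the step, z up. Step 8 mm thick, 64 mm across, drops into the mouth with 8 mm spare all round; flange underside (8 mm up) rests on the rim; top of plate 14 mm. Black knob, 30 mm across from 20 to 46 mm up: pinch at 38 mm, any yaw. Loose, knob up.
- lid_round_large: Large round steel lid for the large round pot, flange 130 mm across, 0.24 kg. Origin: centre of the underside of the step, z up. Step 8 mm thick, 96 mm across, drops into the mouth with 8 mm spare all round; flange underside (8 mm up) rests on the rim; top of plate 14 mm. Black knob, 30 mm across from 20 to 46 mm up: pinch at 38 mm, any yaw. Loose, knob up.
- lid_square: Square steel lid for the square pan (any of four ways), flange 116 x 116 mm, 0.24 kg. Origin: centre of the underside of the step, z up. Step 8 mm thick, 84 x 84, drops into the mouth with 8 mm spare all round; flange underside (8 mm up) rests on the rim; top of plate 14 mm. Black bar handle 80 mm along x, 14 mm wide, from 26 to 46 mm up: pinch across (along y) at 38 mm. Loose, handle up.
- lid_oblong: Oblong steel lid for the oblong pan (either way round), flange 150 (x) by 90 mm (y), 0.24 kg. Origin: centre of the underside of the step, z up. Step 8 mm thick, 118 x 58, drops into the mouth with 8 mm spare all round; flange underside (8 mm up) rests on the rim; top of plate 14 mm. Black bar handle 80 mm along x, 14 mm wide, from 26 to 46 mm up: pinch across (along y) at 38 mm. Loose, handle up.
- pot_small: Small round stainless pot with white sugar cubes, open at the top: 88 mm across outside, mouth 80 mm across, wall 4 mm, 75 mm high. Loose, upright. Origin: centre of its underside, z up; its rim is 75 mm above it. About 0.55 kg.
- pot_large: Large round stainless pot with small sealed milk portions, open at the top: 120 mm across outside, mouth 112 mm across, wall 4 mm, 75 mm high. Loose, upright. Origin: centre of its underside, z up; its rim is 75 mm above it. About 0.75 kg.
- pan_square: Square stainless pan with biscuits in paper sleeves, open at the top: mouth 100 x 100 mm, flat rim out to 116 x 116 mm, 65 mm high. Loose, upright. Origin: centre of its underside, z up; x and y parallel to its sides; its rim is 65 mm above it. About 0.75 kg.
- pan_oblong: Oblong stainless pan with wooden coffee stirrers, open at the top: mouth 134 mm (along its x) by 74 mm (along its y), flat rim out to 150 x 90 mm, 65 mm high. Loose, upright. Origin: centre of its underside, z up; x along its length; its rim is 65 mm above it. About 0.75 kg.
- milk_jug: Bystander: small white china milk jug, 56 mm across plus a small handle, 75 mm high, standing among the containers. Origin: centre of its underside. To be left standing.
- espresso_cup: Bystander: small white china espresso cup, 56 mm across plus a small handle, 55 mm high, standing among the containers. Origin: centre of its underside. To be left standing.
There are look-alikes about, which are no part of the job. What is shaped like the lid_round_small but yellow is not meant. What is shaped like the pot_small but blue is not meant.

How it is judged:
By the outcome, as a careful person would: the job done as asked, in the order asked, and still so for the second after the job is handed in, with the robot touching nothing.
It also fails if it takes over 136 s, if anything falls off the work surface, if the arm or the gripper's body presses on something with over 40 N, if the wrist force passes 120 N, or if a joint passes its speed limit or range.

## Working session

There is one attempt and no reset: what is moved stays moved. The work goes in short steps, Python scripts to look and compute and a tool call to move; the robot and the scene stay as the last step left them, time stands still between calls to the robot, and variables do not carry over. Pictures are saved under pics/ and viewed, and the job is handed in when it is done.

Besides the shell and the picture viewer there is one more tool, called after ">>>" as name(argument=value, ...), one argument or row to a line, values as JSON. send_rows: Moves the arm, as the interface text tells. Its arguments: {"type":"object","properties":{"commands":{"type":"array","items":{"type":"array"}},"newtons":{"type":"number"}},"required":["commands"]}

```bash
ls; mkdir -p pics
python3 - <<'E'
from cell import r
import cv2
s=r.get_state(); print(s)
for n in("scene","top","wrist"):
    im=r.grab_frame(n); cv2.imwrite(f"pics/{n}0.png",im[:,:,::-1])
    print(n,r.camera_model(n))
E
```

```text
pics
{'time': 0.0, 'q': array([ 1.19309552e+00,  2.64776815e-01,  1.60541610e+00, -4.25569501e-06,
        1.27372403e+00, -3.69131645e-02]), 'qvel': array([ 2.31095342e-04,  1.95093957e-05,  1.59406311e-03, -1.80634162e-03,
       -1.47202149e-03,  1.08934946e-03]), 'joint_efforts': array([-3.33891667e-04, -5.15091026e+01, -3.67319834e+01, -1.63171112e-04,
        1.26329408e-02, -2.82670459e-05]), 'position': array([0.22533536, 0.63546949, 0.22992338]), 'eef_rot': array([ 2.56491912,  1.8118458 , -0.003053  ]), 'force': array([0.26364051, 0.49023888, 0.3643679 ]), 'ft_torque': array([-0.05243942,  0.02682906, -0.01069565]), 'width': 0.08556543990142845}
scene {'mtx': array([[400.76807595,   0.        , 253.71882752],
       [  0.        , 400.76807595, 193.44694025],
       [  0.        ,   0.        ,   1.        ]]), 'k1': 0.012238338280769664, 'cam_to_world': array([[-0.73992266,  0.48716648, -0.46387852,  1.03753872],
       [ 0.67253745,  0.52095333, -0.52564343,  0.56168221],
       [-0.01441679, -0.70091116, -0.71310287,  0.82910011],
       [ 0.        ,  0.        ,  0.   
[... 238 characters left out ...]
y([[-0.02306902, -0.9923689 ,  0.12112711,  0.30462402],
       [-0.99961252,  0.02478402,  0.01267101, -0.0262747 ],
       [-0.01557634, -0.12078787, -0.99255613,  1.84291282],
       [ 0.        ,  0.        ,  0.        ,  1.        ]])}
wrist {'mtx': array([[269.32112927,   0.        , 252.70151491],
       [  0.        , 269.32112927, 186.63372025],
       [  0.        ,   0.        ,   1.        ]]), 'k1': -0.02868637673444227, 'cam_to_world': array([[ 0.33354605,  0.89654109,  0.29148089,  0.15073211],
       [ 0.94273048, -0.3163799 , -0.1056551 ,  0.66332497],
       [-0.00250544,  0.31002876, -0.95072388,  0.37295752],
       [ 0.        ,  0.        ,  0.        ,  1.        ]])}
```

View pics/scene0.png

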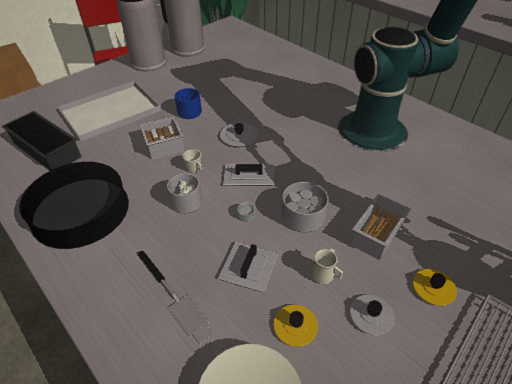

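View pics/top0.png

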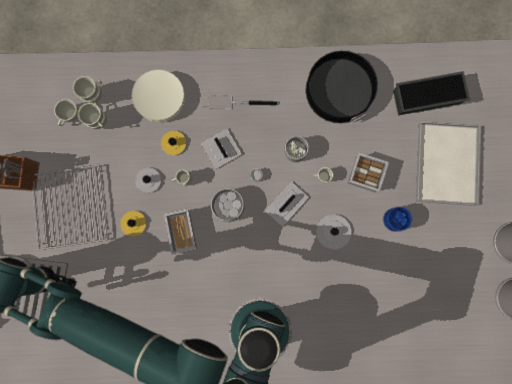

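View pics/wrist0.png

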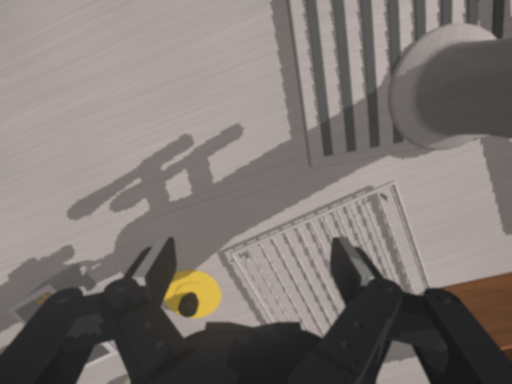

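Run:
```python
from cell import r
for n in("top",):
  for q in "lid_round_small lid_round_large lid_square lid_oblong pot_small pot_large pan_square pan_oblong milk_jug espresso_cup".split():
    print(n,q,[([round(float(v),1) for v in d["extent"]],round(float(d["p"]),2)) for d in r.spot_in(n,q)][:4])
print(r.get_state()["time"])
```

```text
top lid_round_small [([131.8, 169.1, 163.9, 189.0], 0.79), ([120.7, 210.1, 142.9, 235.7], 0.66), ([159.4, 130.4, 184.7, 157.2], 0.57)]
top lid_round_large [([317.8, 215.6, 350.2, 251.0], 0.82), ([284.0, 136.9, 308.9, 164.1], 0.61)]
top lid_square [([202.2, 127.7, 240.5, 167.8], 0.68)]
top lid_oblong [([266.9, 179.5, 306.1, 225.0], 0.85)]
top pot_small [([382.0, 205.7, 409.9, 232.1], 0.93), ([284.8, 137.0, 306.5, 162.0], 0.8)]
top pot_large [([208.7, 185.9, 246.3, 223.4], 0.85)]
top pan_square [([348.8, 153.7, 387.7, 191.0], 0.81)]
top pan_oblong [([165.1, 208.1, 196.6, 257.3], 0.82), ([210.3, 187.4, 245.2, 225.3], 0.33), ([175.8, 171.5, 194.8, 185.7], 0.25)]
top milk_jug [([174.5, 172.6, 191.7, 182.6], 0.7)]
top espresso_cup [([314.3, 163.9, 334.8, 182.6], 0.69), ([135.3, 168.1, 162.4, 192.3], 0.28)]
0.65
```

```bash
cat > h.py <<'E'
import numpy as np, cv2
from scipy.spatial.transform import Rotation as R
from scipy.optimize import minimize
def proj(m,P):
    T=np.linalg.inv(m["cam_to_world"]); p=np.atleast_2d(P)@T[:3,:3].T+T[:3,3]
    s=p[:,:2]/p[:,2:]; s=s*(1+m["k1"]*(s**2).sum(1,keepdims=True))
    K=m["mtx"]; return s@K[:2,:2].T+K[:2,2]
def back(m,uv,z):
    K=m["mtx"]; d=(np.atleast_2d(uv)-K[:2,2])/np.diag(K)[:2]; s=d.copy()
    for _ in range(10): s=d/(1+m["k1"]*(s**2).sum(1,keepdims=True))
    v=np.c_[s,np.ones(len(s))]@m["cam_to_world"][:3,:3].T; o=m["cam_to_world"][:3,3]
    return o+v*((z-o[2])/v[:,2])[:,None]
def circ(r,z,n=72):
    a=np.linspace(0,2*np.pi,n,endpoint=False); return np.c_[r*np.cos(a),r*np.sin(a),0*a+z]
def rect(a,b,z,n=20):
    t=np.linspace(-1,1,n,endpoint=False); o=np.ones(n)
    return np.c_[np.r_[t,o,-t,-o]*a/2,np.r_[-o,t,o,-t]*b/2,np.full(4*n,z)]
M={"lid_round_small":[circ(.048,.014),circ(.015,.046)],
"lid_round_large":[circ(.065,.014),circ(.015,.046)],
"lid_square":[rect(.116,.116,.014),rect(.08,.014,.046)],
"lid_oblong":[rect(.15,.09,.014),rect(.08,.014,.046)],
"pot_small":[circ(.044,.075),circ(.040,.075)],
"pot_large":[circ(.06,.075),circ(.056,.075)],
"pan_square":[rect(.116,.116,.065),rect(.1,.1,.065)],
"pan_oblong":[rect(.15,.09,.065),rect(.134,.074,.065)],
"jug":[circ(.028,.075),circ(.028,0)],"cup":[circ(.028,.055),circ(.028,0)]}
def place(n,x,y,w,dz=0):
    return [p@R.from_euler('z',w).as_matrix().T+[x,y,dz] for p in M[n]]
def gmag(im):
    g=cv2.GaussianBlur(im.astype(np.float32),(0,0),1.0)
    gx=cv2.Sobel(g,cv2.CV_32F,1,0);gy=cv2.Sobel(g,cv2.CV_32F,0,1)
    m=np.sqrt((gx**2+gy**2).sum(2)); return np.minimum(m,150)
def fit(n,views,x0,rng=.02,yaw=True,yr=.3,dz=0):
    """views: list of (model,image)"""
    G=[(m,gmag(im)) for m,im in views]
    def c(v,full=False):
        tot=0
        for m,g in G:
            for P in place(n,v[0],v[1],v[2] if yaw else 0,dz):
                u=proj(m,P).astype(np.float32)
                s=cv2.remap(g,u[:,0][None],u[:,1][None],cv2.INTER_LINEAR,borderValue=0)
                tot-=s.mean()
        return tot
    best=None
    for k in range(1):
        cand=[]
        for dx in np.arange(-rng,rng+1e-6,.003):
            for dy in np.arange(-rng,rng+1e-6,.003):
                for w in (np.arange(-yr,yr+1e-6,.06) if yaw else [0]):
                    v=np.array([x0[0]+dx,x0[1]+dy,x0[2]+w]); cand.append((c(v),tuple(v)))
        cand.sort(); best=None
        for cc,v in cand[:4]:
            o=minimize(c,v,method="Nelder-Mead",options=dict(initial_simplex=np.array(v)+np.array([[0,0,0],[.003,0,0],[0,.003,0],[0,0,.05]]),xatol=1e-5))
            if best is None or o.fun<best.fun: best=o
    return best.x,-best.fun
def draw(im,m,n,v,s=1,col=(0,255,0),dz=0):
    for P in place(n,*v[:3],dz):
        u=proj(m,P); cv2.polylines(im,[np.round((u+.5)*s-.5).astype(int)],True,col,1)
def delta(st,xyz,yaw=None,keep=False):
    """tool-frame shift mm & rotvec to target xyz, jaw x-axis at world yaw, tool down"""
    Rt=R.from_rotvec(st["eef_rot"]); d=Rt.inv().apply(np.array(xyz)-st["position"])*1000
    cur=Rt.as_matrix()[:,0]; cy=np.arctan2(cur[1],cur[0])
    if yaw is None: yaw=cy
    e=(yaw-cy+np.pi/2)%np.pi-np.pi/2; w=cy+e
    tgt=R.from_matrix(np.array([[np.cos(w),np.sin(w),0],[np.sin(w),-np.cos(w),0],[0,0,-1]]).T)
    return np.round(d,1),np.round((Rt.inv()*tgt).as_rotvec(),3),e
E
python3 - <<'E'
from h import *
from cell import r
import cv2
B={"lid_round_small":(148,180),"lid_round_large":(334,232),"lid_square":(221,148),"lid_oblong":(288,203),"pot_small":(297,149),"pot_large":(228,205),"pan_square":(369,172),"pan_oblong":(180,230)}
B.update(jug=(182,177),cup=(257,174),x3=(325,174),bluepot=(397,218),yl1=(133,222),yl2=(174,142))
m=r.camera_model("top")
for k,v in B.items():
    p=back(m,v,M[k][0][0,2] if k in M else .05)[0]; print(k,p.round(3),np.hypot(p[0],p[1]).round(3))
im=cv2.imread("pics/top0.png")[110:270,90:430]
cv2.imwrite("pics/topz.png",cv2.resize(im,None,fx=2.35,fy=2.35,interpolation=cv2.INTER_CUBIC))
E
```

```text
lid_round_small [0.565 0.411 0.014] 0.698
lid_round_large [ 0.352 -0.283  0.014] 0.452
lid_square [0.681 0.133 0.014] 0.694
lid_oblong [ 0.464 -0.116  0.014] 0.478
pot_small [ 0.657 -0.152  0.075] 0.674
pot_large [0.457 0.105 0.075] 0.469
pan_square [ 0.566 -0.413  0.065] 0.701
pan_oblong [0.371 0.282 0.065] 0.466
jug [0.564 0.272 0.075] 0.626
cup [ 0.571 -0.003  0.055] 0.571
x3 [ 0.565 -0.254  0.05 ] 0.62
bluepot [ 0.397 -0.508  0.05 ] 0.645
yl1 [0.405 0.456 0.05 ] 0.61
yl2 [0.701 0.305 0.05 ] 0.764
```

View pics/topz.png

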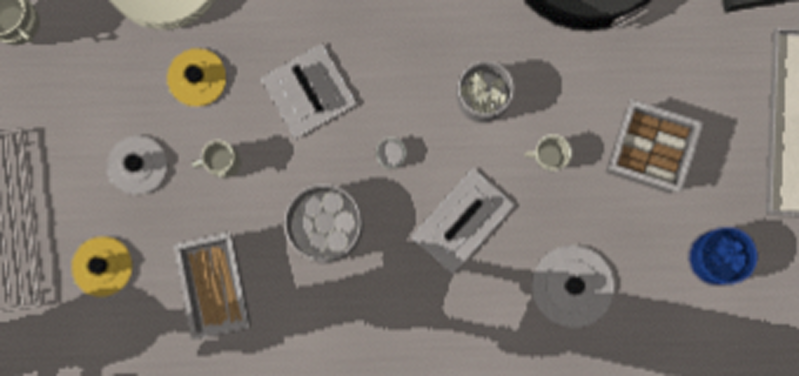

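```bash
cat > coarse.py <<'E'
C={"lid_round_small":(.565,.411,0),"lid_round_large":(.352,-.283,0),"lid_square":(.681,.133,.5),"lid_oblong":(.464,-.116,-.785),"pot_small":(.657,-.152,0),"pot_large":(.457,.105,0),"pan_square":(.566,-.413,-.3),"pan_oblong":(.371,.282,.22)}
E
python3 - <<'E'
from h import *
from coarse import C
from cell import r
V={n:(r.camera_model(n),cv2.imread(f"pics/{n}0.png")) for n in("top","scene")}
o={n:cv2.resize(V[n][1],None,fx=3,fy=3,interpolation=cv2.INTER_CUBIC) for n in V}
for k,v in C.items():
    y="round" not in k and "pot" not in k
    for use in (("top",),("scene",),("top","scene")):
        x,s=fit(k,[V[n] for n in use],v,yaw=y); print(k,use,x.round(4),round(s,1))
    for n in V: draw(o[n],V[n][0],k,x if y else [x[0],x[1],0],3)
cv2.imwrite("pics/ot.png",o["top"][330:810,280:1060]); cv2.imwrite("pics/os.png",cv2.resize(o["scene"][300:1080,350:1400],None,fx=.75,fy=.75))
E
```

```text
lid_round_small ('top',) [0.5653 0.4125 0.0242] 244.6
lid_round_small ('scene',) [0.5663 0.4106 0.0078] 207.7
lid_round_small ('top', 'scene') [ 0.5659  0.411  -0.0077] 450.1
lid_round_large ('top',) [ 0.3537 -0.2796  0.0275] 242.5
lid_round_large ('scene',) [ 0.354  -0.2813  0.0349] 213.3
lid_round_large ('top', 'scene') [ 0.3537 -0.281   0.0336] 455.0
lid_square ('top',) [0.6801 0.134  0.4839] 255.8
lid_square ('scene',) [0.6792 0.1331 0.4899] 236.0
lid_square ('top', 'scene') [0.6795 0.1334 0.4874] 489.7
lid_oblong ('top',) [ 0.4624 -0.1094 -0.7528] 267.2
lid_oblong ('scene',) [ 0.4619 -0.1104 -0.7648] 249.2
lid_oblong ('top', 'scene') [ 0.4623 -0.1098 -0.7595] 514.7
pot_small ('top',) [ 0.6638 -0.1529  0.02  ] 254.3
pot_small ('scene',) [ 0.6635 -0.1565  0.0199] 232.6
pot_small ('top', 'scene') [ 0.6646 -0.154   0.0161] 480.0
pot_large ('top',) [0.4604 0.107  0.0031] 255.3
pot_large ('scene',) [0.4604 0.1054 0.0028] 252.7
pot_large ('top', 'scene') [ 0.4603  0.1061 -0.101 ] 503.8
pan_square ('top',) [ 0.5658 -0.4169 -0.3517] 259.3
pan_square ('scene',) [ 0.5623 -0.42   -0.3545] 221.6
pan_square ('top', 'scene') [ 0.565  -0.418  -0.3335] 467.0
pan_oblong ('top',) [0.361  0.2844 0.1928] 220.5
pan_oblong ('scene',) [0.3625 0.2826 0.2067] 249.9
pan_oblong ('top', 'scene') [0.362  0.2831 0.1985] 464.2
```

View pics/ot.png

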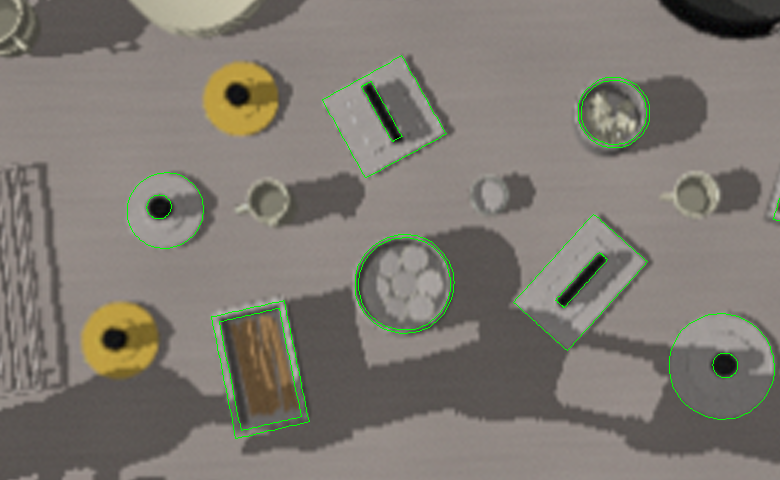

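View pics/os.png

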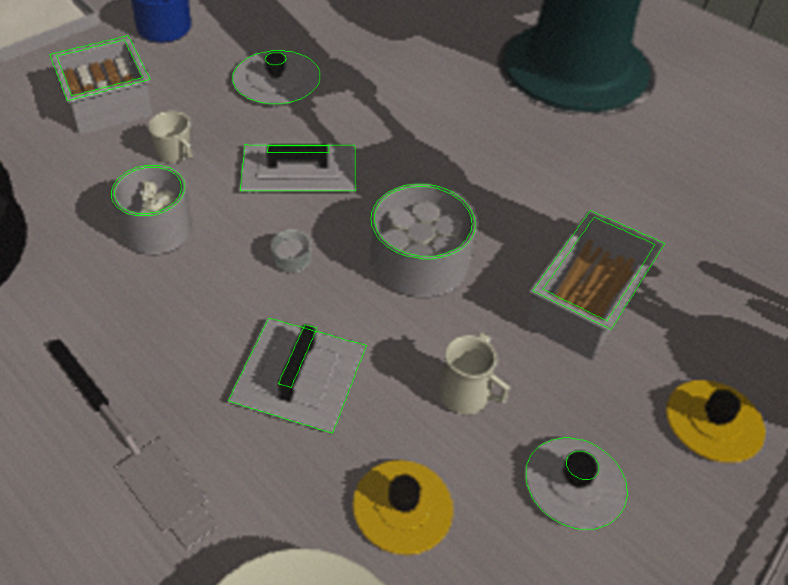

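Run:
```python
from h import *
from cell import r
st=r.get_state(); m=r.camera_model("wrist")["cam_to_world"]
Rt=R.from_rotvec(st["eef_rot"]).as_matrix()
print(Rt.round(3)); print((Rt.T@(m[:3,3]-st["position"])*1000).round(1)); print((Rt.T@m[:3,:3]).round(3))
# target TCP with tool yaw same
yaw=np.arctan2(Rt[1,0],Rt[0,0]); print("yaw",yaw)
for c in ((.52,.25),(.52,-.25)):
  for w in (yaw,np.pi/2,np.pi/2-.6,1.9):
    Rw=np.array([[np.cos(w),np.sin(w),0],[np.sin(w),-np.cos(w),0],[0,0,-1]]).T
    off=Rw@(Rt.T@(m[:3,3]-st["position"])+np.array([0,0,0])); look=Rw@Rt.T@m[:3,2]*.4
    t=np.array([*c,.32])-[*(off+look)[:2],0]; print(c,round(w,2),t.round(3),delta(st,t,w))
```

```text
[[ 0.334  0.942  0.   ]
 [ 0.942 -0.334  0.   ]
 [ 0.     0.    -1.   ]]
[   0.9  -79.6 -142.7]
[[ 1.     0.001 -0.001]
 [-0.001  0.951  0.31 ]
 [ 0.001 -0.31   0.951]]
yaw 1.2300312307387435
(0.52, 0.25) 1.23 [0.478 0.264 0.32 ] (array([-266.3,  362.1,  -88.7]), array([ 0., -0., -0.]), np.float64(0.0))
(0.52, 0.25) 1.57 [0.476 0.249 0.32 ] (array([-281.1,  364.9,  -88.7]), array([ 0.   , -0.   , -0.341]), np.float64(0.340765096056153))
(0.52, 0.25) 0.97 [0.483 0.274 0.32 ] (array([-254.9,  363.4,  -88.7]), array([ 0.   , -0.   ,  0.259]), np.float64(-0.2592349039438471))
(0.52, 0.25) 1.9 [0.478 0.235 0.32 ] (array([-293.7,  372.2,  -88.7]), array([ 0.  , -0.  , -0.67]), np.float64(0.6699687692612564))
(0.52, -0.25) 1.23 [ 0.478 -0.236  0.32 ] (array([-737.5,  529.2,  -88.7]), array([ 0., -0., -0.]), np.float64(0.0))
(0.52, -0.25) 1.57 [ 0.476 -0.251  0.32 ] (array([-752.3,  532. ,  -88.7]), array([ 0.   , -0.   , -0.341]), np.float64(0.340765096056153))
(0.52, -0.25) 0.97 [ 0.483 -0.226  0.32 ] (array([-726.1,  530.6,  -88.7]), array([ 0.   , -0.   ,  0.259]), np.float64(-0.2592349039438471))
(0.52, -0.25) 1.9 [ 0.478 -0.265  0.32 ] (array([-764.9,  539.3,  -88.7]), array([ 0.  , -0.  , -0.67]), np.float64(0.6699687692612564))
```

>>> send_rows(
  commands=[
    [[-120,230,-90],[0,0,-0.17],1],
    [[-244,463,-90],[0,0,-0.34],1],
    [[-244,463,-90],[0,0,-0.34],1],
    [[-244,463,-90],[0,0,-0.34],1],
    [[-244,463,-90],[0,0,-0.34],1],
    [[-244,463,-90],[0,0,-0.34],1],
    [[-244,463,-90],[0,0,-0.34],1],
    [[-244,463,-90],[0,0,-0.34],1],
    [[-244,463,-90],[0,0,-0.34],1],
    [[-244,463,-90],[0,0,-0.34],1],
    [[-244,463,-90],[0,0,-0.34],1],
    [[-244,463,-90],[0,0,-0.34],1],
    [[-244,463,-90],[0,0,-0.34],1],
    [[-244,463,-90],[0,0,-0.34],1],
    [[-244,463,-90],[0,0,-0.34],1],
  ],
)

```text
time: 2.15
position: [0.5795, 0.2525, 0.321]
eef_rot: [-2.22, -2.222, 0.001]
force: [-0.3, 0.5, 0.2]
width: 0.0855
```

```bash
cat > shot.py <<'E'
import sys,pickle
from cell import r; import cv2
n=sys.argv[1]
m=r.camera_model("wrist"); im=r.grab_frame("wrist")[:,:,::-1].copy(); cv2.imwrite(f"pics/{n}.png",im); pickle.dump((m,im),open(f"{n}.pkl","wb"))
s=r.get_state(); print(s["time"],s["position"],s["eef_rot"],s["force"],s["width"])
E
python3 shot.py w1
```

```text
2.2 [0.57946503 0.25252753 0.32104507] [-2.22005553e+00 -2.22226400e+00  6.28448171e-04] [-0.12042274  0.02957534  0.46758914] 0.0856314419843961
```

View pics/w1.png

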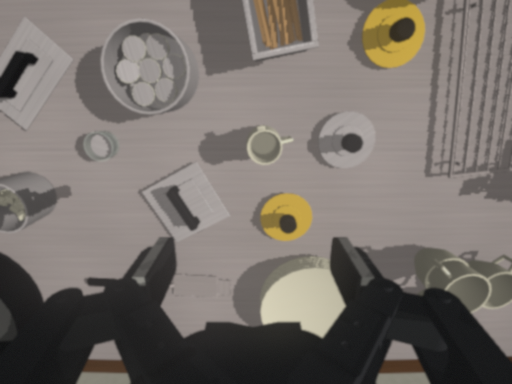

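>>> send_rows(
  commands=[
    [[-250,0,0],[0,0,0],1],
    [[-500,0,0],[0,0,0],1],
    [[-500,0,0],[0,0,0],1],
    [[-500,0,0],[0,0,0],1],
    [[-500,0,0],[0,0,0],1],
    [[-500,0,0],[0,0,0],1],
    [[-500,0,0],[0,0,0],1],
    [[-500,0,0],[0,0,0],1],
    [[-500,0,0],[0,0,0],1],
    [[-500,0,0],[0,0,0],1],
    [[-500,0,0],[0,0,0],1],
    [[-500,0,0],[0,0,0],1],
    [[-500,0,0],[0,0,0],1],
  ],
)

```text
time: 3.5
position: [0.5802, -0.2471, 0.3212]
eef_rot: [-2.22, -2.222, -0.001]
force: [0.3, 0.4, -0.0]
width: 0.085
```

```bash
python3 shot.py w2
python3 - <<'E'
from h import *
import pickle
from coarse import C
from cell import r
V={n:(r.camera_model(n),cv2.imread(f"pics/{n}0.png")) for n in("top","scene")}
W={n:pickle.load(open(n+".pkl","rb")) for n in("w1","w2")}
V.update(W)
see={"lid_round_small":["w1"],"lid_round_large":["w2"],"lid_square":["w1","w2"],"lid_oblong":["w2"],"pot_small":["w2"],"pot_large":["w1","w2"],"pan_square":["w2"],"pan_oblong":["w1"]}
o={n:cv2.resize(W[n][1],None,fx=1.5,fy=1.5,interpolation=cv2.INTER_CUBIC) for n in W}
for k,v in C.items():
    y="round" not in k and "pot" not in k
    for use in ([s] for s in see[k]):
        x,s=fit(k,[V[n] for n in use],v,yaw=y); print(k,use,x.round(4),round(s,1))
    x,s=fit(k,[V[n] for n in see[k]+["top","scene"]],v,yaw=y); print(k,"all",x.round(4),round(s,1))
    for n in W: draw(o[n],V[n][0],k,x if y else [x[0],x[1],0],1.5)
for n in o: cv2.imwrite(f"pics/o{n}.png",o[n])
E
```

```text
3.55 [ 0.58025858 -0.24674257  0.32129921] [-2.21975667e+00 -2.22252055e+00 -5.47982860e-04] [-0.20905448  0.33045705 -0.07213512] 0.08558364261151467
lid_round_small ['w1'] [ 0.5642  0.4086 -0.0358] 213.7
lid_round_small all [ 0.5655  0.4106 -0.0255] 652.1
lid_round_large ['w2'] [ 0.3644 -0.2887 -0.0024] 63.5
lid_round_large all [ 0.3532 -0.2818  0.0278] 507.7
lid_square ['w1'] [0.6781 0.1347 0.5014] 227.6
lid_square ['w2'] [0.6774 0.1303 0.475 ] 223.5
lid_square all [0.6789 0.1333 0.4891] 914.1
lid_oblong ['w2'] [ 0.4623 -0.1137 -0.762 ] 252.6
lid_oblong all [ 0.4623 -0.1122 -0.7527] 743.2
pot_small ['w2'] [ 0.6625 -0.1537  0.0228] 234.2
pot_small all [ 0.6637 -0.1541  0.035 ] 705.4
pot_large ['w1'] [0.459  0.1086 0.0222] 217.6
pot_large ['w2'] [0.4597 0.1064 0.0379] 133.7
pot_large all [4.605e-01 1.060e-01 2.000e-04] 834.3
pan_square ['w2'] [ 0.5675 -0.4129 -0.3521] 274.9
pan_square all [ 0.5672 -0.4129 -0.3545] 704.2
pan_oblong ['w1'] [0.3655 0.2821 0.1948] 129.1
pan_oblong all [0.3644 0.2833 0.1879] 573.7
```

View pics/ow1.png

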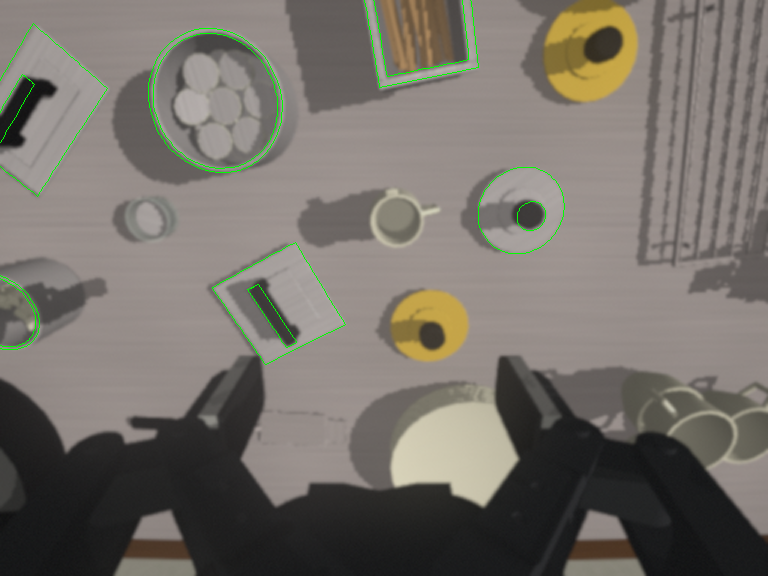

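View pics/ow2.png

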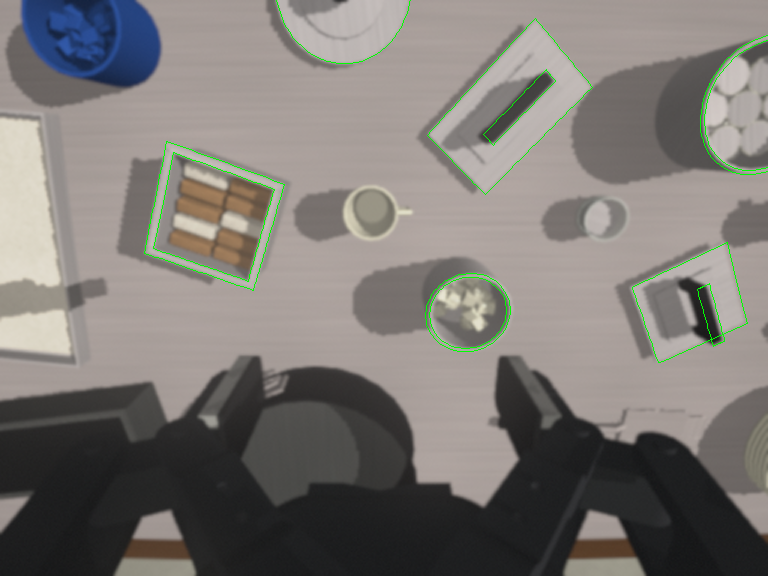

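```bash
cat > d.py <<'E'
import sys
from h import *
from cell import r
st=r.get_state(); a=[float(v) for v in sys.argv[1:]]
print(delta(st,a[:3],a[3] if len(a)>3 else None), st["position"].round(4),st["time"], st["q"].round(2),st["force"].round(1),st["width"].round(4))
E
python3 d.py .4623 -.1125 .12 .815;python3 d.py .4623 -.1125 .019 .815
```

```text
Traceback (most recent call last):
  File "d.py", line 5, in <module>
    print(delta(st,a[:3],a[3] if len(a)>3 else None), st["position"].round(4),st["time"], st["q"].round(2),st["force"].round(1),st["width"].round(4))
                                                                                                                                ^^^^^^^^^^^^^^^^^
AttributeError: 'float' object has no attribute 'round'
Traceback (most recent call last):
  File "d.py", line 5, in <module>
    print(delta(st,a[:3],a[3] if len(a)>3 else None), st["position"].round(4),st["time"], st["q"].round(2),st["force"].round(1),st["width"].round(4))
                                                                                                                                ^^^^^^^^^^^^^^^^^
AttributeError: 'float' object has no attribute 'round'
```

```bash
sed -i 's/st\["width"\].round(4)/round(st["width"],4)/' d.py
python3 d.py .4623 -.1125 .12 .815;python3 d.py .4623 -.1125 .019 .815
```

```text
(array([ 134.3, -117.8,  201.4]), array([-0.   , -0.001,  0.757]), np.float64(-0.7570406638367304)) [ 0.5803 -0.2467  0.3213] 3.55 [-0.44  0.14  1.59  0.    1.41 -2.01] [-0.2  0.3 -0.1] 0.0856
(array([ 134.2, -117.8,  302.4]), array([-0.   , -0.001,  0.757]), np.float64(-0.7570406638367304)) [ 0.5803 -0.2467  0.3213] 3.55 [-0.44  0.14  1.59  0.    1.41 -2.01] [-0.2  0.3 -0.1] 0.0856
```

>>> send_rows(
  commands=[
    [[134,-118,100],[0,0,0.757],1],
    [[134,-118,201],[0,0,0.757],1],
    [[134,-118,201],[0,0,0.757],1],
    [[134,-118,201],[0,0,0.757],1],
    [[134,-118,201],[0,0,0.757],1],
    [[134,-118,201],[0,0,0.757],1],
    [[134,-118,201],[0,0,0.757],1],
    [[134,-118,201],[0,0,0.757],1],
    [[134,-118,201],[0,0,0.757],1],
    [[134,-118,201],[0,0,0.757],1],
  ],
)

```text
time: 4.55
position: [0.4645, -0.1153, 0.1225]
eef_rot: [2.883, 1.241, 0.005]
force: [0.6, 0.3, 0.7]
width: 0.0855
```

```bash
python3 d.py .4623 -.1125 .019 .815; python3 shot.py w3
```

```text
(array([  0.3,  -4. , 103.5]), array([ 0.004, -0.002, -0.002]), np.float64(0.0018684568590550121)) [ 0.4645 -0.1153  0.1225] 4.55 [-0.3  -0.02  2.13 -0.    1.02 -1.11] [0.6 0.3 0.7] 0.0855
4.6 [ 0.46416043 -0.11529478  0.12215053] [2.88349377 1.24090518 0.00436433] [-0.26870694 -0.22485906  0.91772748] 0.08526030022549998
```

View pics/w3.png

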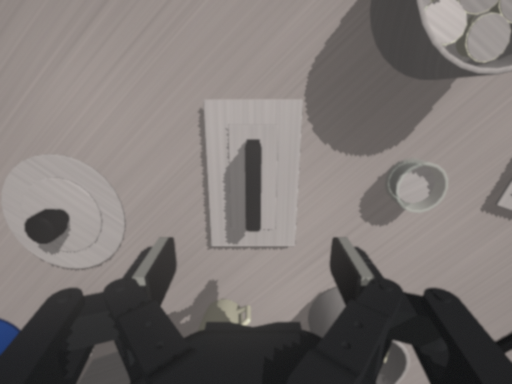

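>>> send_rows(
  commands=[
    [[0,0,40],[0,0,0],1],
    [[0,0,70],[0,0,0],1],
    [[0,0,85],[0,0,0],1],
    [[0,0,95],[0,0,0],1],
    [[0,0,99],[0,0,0],1],
    [[0,0,99],[0,0,0],1],
    [[0,0,99],[0,0,0],1],
  ],
  newtons=40,
)

```text
time: 5.3
position: [0.4633, -0.1149, 0.0223]
eef_rot: [2.884, 1.241, 0.002]
force: [0.2, -0.4, 1.0]
width: 0.0855
```

```bash
python3 d.py .4623 -.1125 .019 .815
```

```text
(array([ 1.1, -2.3,  3.3]), array([ 0.002, -0.001, -0.002]), np.float64(0.0021536608940260216)) [ 0.4633 -0.1149  0.0223] 5.3 [-0.3   0.13  2.2   0.    0.81 -1.11] [ 0.2 -0.4  1. ] 0.0855
```

Close, then lift.

>>> send_rows(
  commands=[
    [[0,-2,3],[0,0,0],0],
    [[0,-2,3],[0,0,0],-0.6],
    [[0,-2,3],[0,0,0],-1],
    [[0,-2,3],[0,0,0],-1],
    [[0,-2,3],[0,0,0],-1],
    [[0,-2,3],[0,0,0],-1],
    [[0,-2,3],[0,0,0],-1],
    [[0,-2,3],[0,0,0],-1],
    [[0,-2,3],[0,0,0],-1],
    [[0,-2,3],[0,0,0],-1],
  ],
  newtons=40,
)

```text
time: 6.3
position: [0.4611, -0.1131, 0.0186]
eef_rot: [2.885, 1.242, 0.001]
force: [-0.5, 0.3, 4.6]
width: 0.0134
```

```bash
python3 d.py .4623 -.1125 .019 .815;python3 shot.py w4;  python3 d.py .40 .235 .19 1.76
```

```text
(array([ 1.3,  0.5, -0.4]), array([ 0.001, -0.   , -0.002]), np.float64(0.00208871361687768)) [ 0.4611 -0.1131  0.0186] 6.3 [-0.29  0.13  2.21  0.    0.81 -1.11] [-0.5  0.3  4.6] 0.0134
6.35 [ 0.46103389 -0.11311343  0.01856375] [2.88527902e+00 1.24209202e+00 8.15239920e-04] [0.39156688 1.38943344 4.30254117] 0.01321707083861681
(array([ 211. , -283.5, -171.5]), array([ 0.001, -0.   , -0.947]), np.float64(0.946972042351073)) [ 0.461  -0.1131  0.0186] 6.35 [-0.29  0.13  2.21  0.    0.8  -1.11] [0.4 1.4 4.3] 0.0132
```

View pics/w4.png

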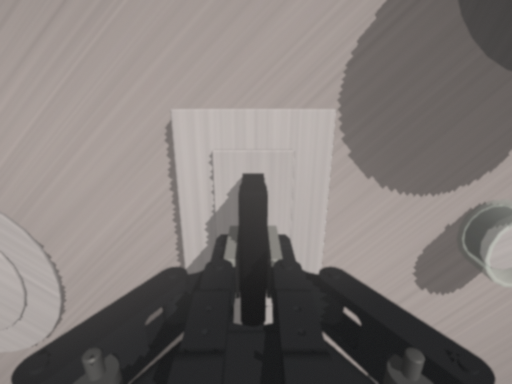

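```bash
cat > gr.py <<'E'
# lid pose relative to TCP from wrist image: gr.py lid shot guess x y yaw dz
import sys,pickle
from h import *
from cell import r
k,n=sys.argv[1:3]; a=[float(v) for v in sys.argv[3:]]
m,im=pickle.load(open(n+".pkl","rb")); y="round" not in k
if len(a)<4: a.append(0)
M[k]=M[k][:1]
x,s=fit(k,[(m,im)],a[:3],rng=.012,yaw=y,yr=.12,dz=a[3])
st=r.get_state(); Rt=R.from_rotvec(st["eef_rot"])
d=Rt.inv().apply([x[0]-st["position"][0],x[1]-st["position"][1],0])*1000
tx=Rt.as_matrix()[:,0]; print(x.round(4),round(s,1),"lid centre in tool mm",d.round(1),"jaw yaw",np.arctan2(tx[1],tx[0]).round(4))
o=im.copy(); draw(o,m,k,x if y else [x[0],x[1],0],dz=a[3]); cv2.imwrite("pics/g_"+n+".png",o)
E
python3 gr.py lid_oblong w4 .4623 -.1125 -.755
python3 d.py .46 .29 .22 1.76
```

```text
[ 0.4625 -0.1109 -0.7558] 57.0 lid centre in tool mm [ 2.6 -0.4  0. ] jaw yaw 0.813
(array([ 292.2, -277.7, -201.5]), array([ 0.001, -0.   , -0.947]), np.float64(0.946972042351073)) [ 0.461  -0.1131  0.0186] 6.35 [-0.29  0.13  2.21  0.    0.8  -1.11] [0.4 1.4 4.3] 0.0132
```

View pics/g_w4.png

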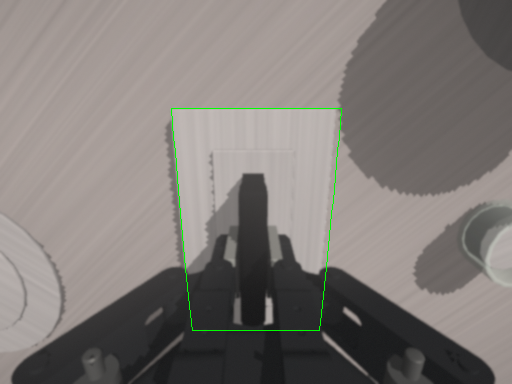

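>>> send_rows(
  commands=[
    [[0,0,-30],[0,0,0],-1],
    [[0,0,-80],[0,0,0],-1],
    [[0,0,-130],[0,0,0],-1],
    [[0,0,-180],[0,0,0],-1],
    [[50,-50,-200],[0,0,-0.15],-1],
    [[292,-278,-200],[0,0,-0.947],-1],
    [[292,-278,-200],[0,0,-0.947],-1],
    [[292,-278,-200],[0,0,-0.947],-1],
    [[292,-278,-200],[0,0,-0.947],-1],
    [[292,-278,-200],[0,0,-0.947],-1],
    [[292,-278,-200],[0,0,-0.947],-1],
    [[292,-278,-200],[0,0,-0.947],-1],
    [[292,-278,-200],[0,0,-0.947],-1],
    [[292,-278,-200],[0,0,-0.947],-1],
    [[292,-278,-200],[0,0,-0.947],-1],
    [[292,-278,-200],[0,0,-0.947],-1],
    [[292,-278,-200],[0,0,-0.947],-1],
  ],
)

```text
time: 8.05
position: [0.4596, 0.2886, 0.2181]
eef_rot: [2.004, 2.419, -0.001]
force: [-0.0, -0.3, -3.1]
width: 0.0136
```

```bash
python3 shot.py w5
cat > ft.py <<'E'
# ft.py name shot[,shot..] x y yaw [dz]
import sys,pickle
from h import *
from cell import r
k=sys.argv[1]; sh=sys.argv[2].split(","); a=[float(v) for v in sys.argv[3:]]
if len(a)<4: a.append(0)
y="round" not in k and "pot" not in k
vs=[pickle.load(open(n+".pkl","rb")) for n in sh]
for i,v in enumerate(vs):
  x,s=fit(k,[v],a[:3],yaw=y,rng=.015,yr=.15,dz=a[3]); print(sh[i],x.round(4),round(s,1))
o=cv2.resize(vs[-1][1],None,fx=1.5,fy=1.5); draw(o,vs[-1][0],k,x if y else [x[0],x[1],0],1.5,dz=a[3]); cv2.imwrite("pics/f_"+sh[-1]+".png",o)
E
python3 ft.py pan_oblong w5 .364 .283 .19
```

```text
8.1 [0.45965742 0.28878291 0.21824064] [ 2.00398007e+00  2.41932333e+00 -2.89490300e-04] [-0.60194402 -0.60583057 -2.15828009] 0.012953667069175678
w5 [0.3675 0.2833 0.1988] 166.4
```

View pics/f_w5.png

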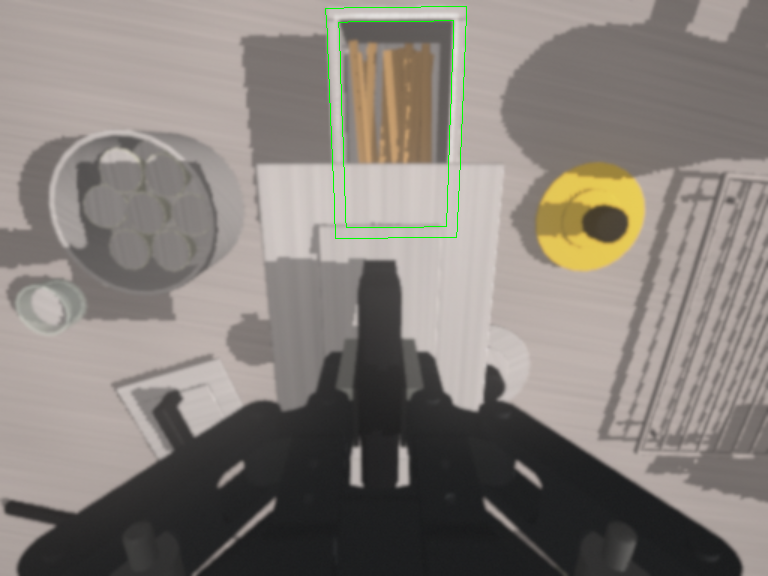

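```bash
python3 d.py .368 .283 .13 1.766; python3 d.py .368 .283 .078 1.766
```

```text
(array([ 11.4, -91.1,  88.2]), array([-0.   ,  0.   , -0.008]), np.float64(0.007954928616626944)) [0.4597 0.2888 0.2182] 8.1 [ 0.52  0.02  1.9  -0.    1.22 -1.24] [-0.6 -0.6 -2.2] 0.013
(array([ 11.4, -91.1, 140.2]), array([-0.   ,  0.   , -0.008]), np.float64(0.007954928616626944)) [0.4597 0.2888 0.2182] 8.1 [ 0.52  0.02  1.9  -0.    1.22 -1.24] [-0.6 -0.6 -2.2] 0.013
```

>>> send_rows(
  commands=[
    [[6,-50,20],[0,0,-0.008],-1],
    [[11,-91,60],[0,0,-0.008],-1],
    [[11,-91,88],[0,0,-0.008],-1],
    [[11,-91,100],[0,0,-0.008],-1],
    [[11,-91,110],[0,0,-0.008],-1],
    [[11,-91,110],[0,0,-0.008],-1],
    [[11,-91,110],[0,0,-0.008],-1],
  ],
)

```text
time: 8.8
position: [0.3701, 0.2846, 0.1098]
eef_rot: [1.993, 2.428, 0.004]
force: [-0.1, 0.4, -2.4]
width: 0.0137
```

```bash
python3 d.py .368 .283 .077 1.766; python3 shot.py w6
python3 - <<'E'
from h import *
from cell import r
for n in("top","scene"):
    im=r.grab_frame(n)[:,:,::-1].copy(); m=r.camera_model(n)
    u=proj(m,[.368,.283,.08])[0]; x,y=int(u[0]),int(u[1])
    c=im[max(y-60,0):y+60,max(0,x-65):x+65]; cv2.imwrite(f"pics/{n}6.png",cv2.resize(c,None,fx=5,fy=5,interpolation=cv2.INTER_CUBIC)[:600])
E
```

```text
(array([-1.2, -2.4, 32.8]), array([ 0.003, -0.001,  0.001]), np.float64(-0.001096997374464781)) [0.3701 0.2846 0.1098] 8.8 [ 0.6  -0.02  2.16 -0.    1.   -1.16] [-0.1  0.4 -2.4] 0.0137
8.85 [0.37014258 0.28470029 0.11002435] [1.99228933 2.42781786 0.00486355] [ 0.26665265  0.95970944 -2.09363706] 0.013206664574316638
```

View pics/w6.png

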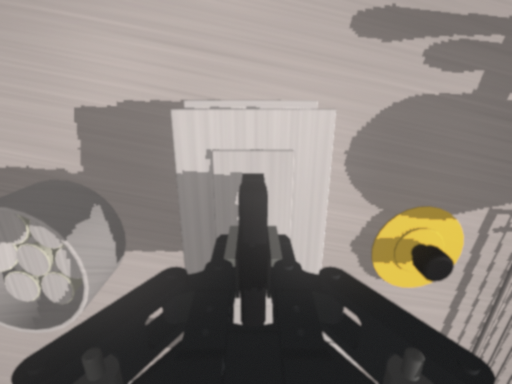

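View pics/scene6.png

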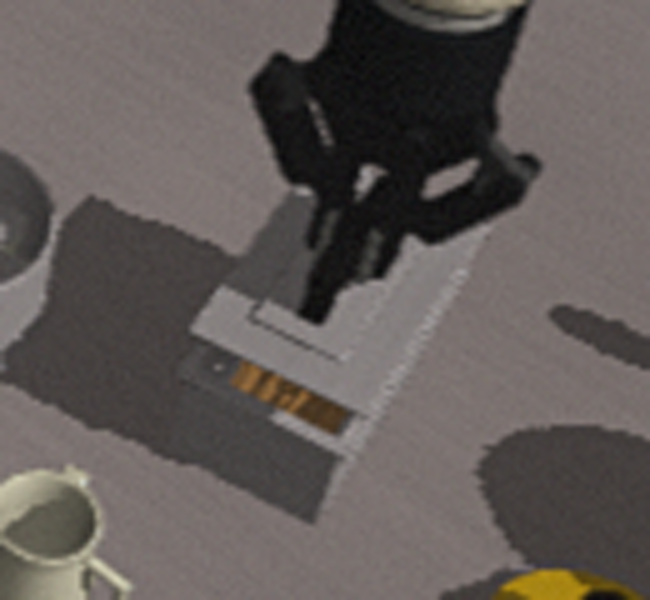

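Run:
```python
import pickle
from h import *
m,im=pickle.load(open("w6.pkl","rb"))
P=back(m,[[185,101],[318,101]],.065); print(P,P.mean(0))
c=P.mean(0)[:2]; d=np.array([np.cos(.197),np.sin(.197)])*.075; print("pan centre",c+d, np.linalg.norm(P[0]-P[1]),np.arctan2(*(P[0]-P[1])[:2][::-1]))
L=back(m,[[172,110],[335,110]],.11-.019+.014); c=L.mean(0)[:2]; print("lid centre",c+d,np.linalg.norm(L[0]-L[1]))
```

```text
[[0.30227439 0.22586977 0.065     ]
 [0.28494624 0.3126993  0.065     ]] [0.29361032 0.26928454 0.065     ]
pan centre [0.36715968 0.28396416] 0.08854169804584934 -1.3738189058574286
lid centre [0.37103147 0.28597298] 0.08622861569127979
```

>>> send_rows(
  commands=[
    [[-0.5,-2,10],[0,0,0],-1],
    [[-0.5,-2,20],[0,0,0],-1],
    [[-0.5,-2,23],[0,0,0],-1],
    [[-0.5,-2,23],[0,0,0],-1],
    [[-0.5,-2,23],[0,0,0],-1],
  ],
)

```text
time: 9.45
position: [0.366, 0.2828, 0.085]
eef_rot: [-1.992, -2.429, 0.001]
force: [-0.4, -0.2, -2.9]
width: 0.0133
```

```bash
python3 d.py .367 .2835 .077 1.766
```

```text
(array([0.5, 1.2, 8. ]), array([-0.001,  0.   ,  0.002]), np.float64(-0.002131843044762771)) [0.366  0.2828 0.085 ] 9.45 [ 0.6   0.01  2.19 -0.    0.95 -1.16] [-0.4 -0.2 -2.9] 0.0133
```

>>> send_rows(
  commands=[
    [[0.5,1,3],[0,0,0],-1],
    [[0.5,1,5],[0,0,0],-1],
    [[0.5,1,7],[0,0,0],-1],
    [[0.5,1,8],[0,0,0],-1],
    [[0.5,1,9],[0,0,0],-1],
    [[0.5,1,9],[0,0,0],-1],
  ],
)

```text
time: 10.05
position: [0.3669, 0.2835, 0.0761]
eef_rot: [-1.992, -2.429, 0.0]
force: [-0.1, -0.2, -1.5]
width: 0.0135
```

```bash
python3 d.py .367 .2835 .076 1.766; python3 shot.py w7
```

```text
(array([-0. ,  0.1,  0.1]), array([-0.   ,  0.   ,  0.002]), np.float64(-0.0020073625146710405)) [0.3669 0.2835 0.0761] 10.05 [ 0.6   0.02  2.19  0.    0.93 -1.16] [-0.1 -0.2 -1.5] 0.0135
10.1 [0.36696317 0.2835393  0.0762246 ] [-1.99193449e+00 -2.42930198e+00  2.33031321e-04] [ 0.54332303 -0.25954497 -2.35373085] 0.0133110289063128
```

View pics/w7.png

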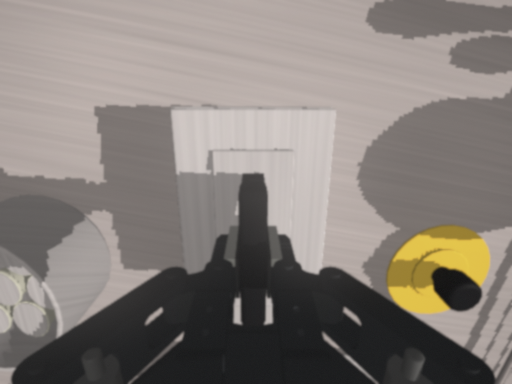

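>>> send_rows(
  commands=[
    [[0,0,0.5],[0,0,0],-1],
    [[0,0,1],[0,0,0],-1],
    [[0,0,1],[0,0,0],-1],
    [[0,0,1],[0,0,0],-1],
  ],
)

```text
time: 10.5
position: [0.3671, 0.2837, 0.0756]
eef_rot: [1.992, 2.429, 0.0]
force: [-0.7, -1.2, 1.0]
width: 0.0133
```

```bash
python3 d.py .367 .2835 .076 1.766
```

```text
(array([-0.1, -0.2, -0.4]), array([ 0.   , -0.   ,  0.002]), np.float64(-0.0020011737256173667)) [0.3671 0.2837 0.0756] 10.5 [ 0.6   0.02  2.19  0.    0.93 -1.16] [-0.7 -1.2  1. ] 0.0133
```

>>> send_rows(
  commands=[
    [[0,0,1],[0,0,0],-0.5],
    [[0,0,1],[0,0,0],0],
    [[0,0,1],[0,0,0],0.5],
    [[0,0,1],[0,0,0],1],
    [[0,0,1],[0,0,0],1],
    [[0,0,1],[0,0,0],1],
    [[0,0,-30],[0,0,0],1],
    [[0,0,-80],[0,0,0],1],
    [[0,0,-110],[0,0,0],1],
    [[85,219,-110],[0,0,0],1],
    [[85,219,-110],[0,0,0],1],
    [[85,219,-110],[0,0,0],1],
    [[85,219,-110],[0,0,0],1],
    [[85,219,-110],[0,0,0],1],
    [[85,219,-90],[0,0,0],1],
    [[85,219,-60],[0,0,0],1],
    [[85,219,-45],[0,0,0],1],
    [[85,219,-45],[0,0,0],1],
  ],
)

```text
time: 12.3
position: [0.5628, 0.4082, 0.1162]
eef_rot: [-1.991, -2.428, 0.011]
force: [-0.7, 0.2, -0.8]
width: 0.0854
```

```bash
cat > st.py <<'E'
import sys
from h import *
from cell import r
for n in("top","scene"):
    im=r.grab_frame(n)[:,:,::-1].copy(); cv2.imwrite(f"pics/{n}_{sys.argv[1]}.png",im)
E
python3 shot.py w8; python3 st.py 8;  python3 ft.py lid_round_small w8 .5655 .41 0; python3 d.py .565 .41 .018 1.766
```

```text
12.35 [0.56390949 0.40903068 0.11850689] [-1.9912838  -2.42852812  0.00560065] [-0.5918626   0.34427448  0.52198985] 0.08540367966965319
w8 [0.5627 0.4107 0.0053] 200.1
(array([ -0.2,  -0.8, 103.6]), array([ 0.002, -0.001,  0.002]), np.float64(-0.0020526489064085496)) [0.5656 0.4102 0.1216] 12.45 [ 0.59  0.39  1.65 -0.    1.1  -1.18] [ 0.5 -0.5  0.2] 0.0855
```

View pics/f_w8.png

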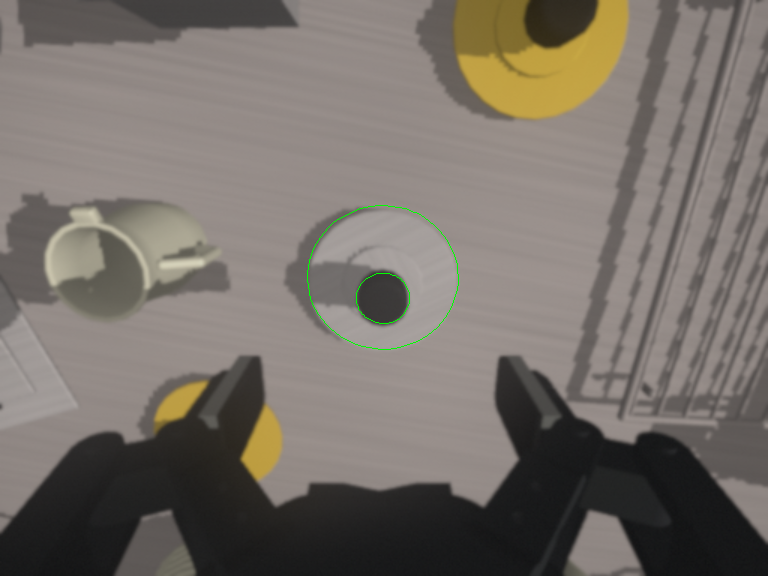

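View pics/scene_8.png

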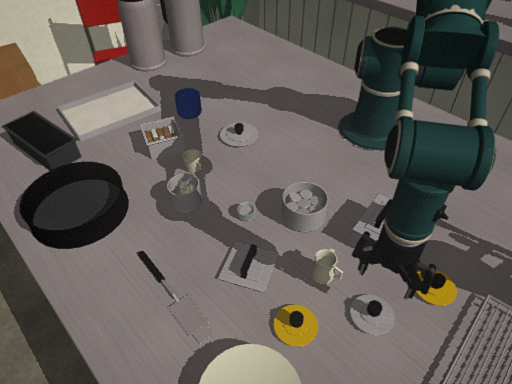

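>>> send_rows(
  commands=[
    [[0.5,-1,40],[0,0,0],1],
    [[0.5,-1,70],[0,0,0],1],
    [[0.5,-1,85],[0,0,0],1],
    [[0.5,-1,95],[0,0,0],1],
    [[0.5,-1,101],[0,0,0],0.6],
    [[0.5,-1,102],[0,0,0],0],
    [[0.5,-1,102],[0,0,0],-0.3],
    [[0.5,-1,102],[0,0,0],-1],
    [[0.5,-1,102],[0,0,0],-1],
    [[0.5,-1,102],[0,0,0],-1],
    [[0.5,-1,102],[0,0,0],-1],
    [[0.5,-1,102],[0,0,0],-1],
    [[0.5,-1,102],[0,0,0],-1],
  ],
  newtons=40,
)

```text
time: 13.75
position: [0.5652, 0.4109, 0.0199]
eef_rot: [1.991, 2.429, 0.004]
force: [-0.5, 0.5, 6.8]
width: 0.0287
```

```bash
python3 shot.py w9; python3 gr.py lid_round_small w9 .5645 .4105 0; python3 d.py .74 -.17 .22 1.3
```

```text
13.8 [0.56518542 0.41094718 0.01996937] [1.99143788 2.42868478 0.00431725] [-0.41911748  0.12826762  6.47589064] 0.028383944409065207
[0.5656 0.4118 0.0144] 62.6 lid centre in tool mm [0.8 0.6 0. ] jaw yaw 1.768
(array([-603.7,   58.1, -200.5]), array([ 0.002, -0.002,  0.468]), np.float64(-0.46799999723805663)) [0.5652 0.4109 0.02  ] 13.8 [ 0.59  0.49  1.71 -0.    0.94 -1.17] [-0.4  0.1  6.5] 0.0284
```

View pics/g_w9.png

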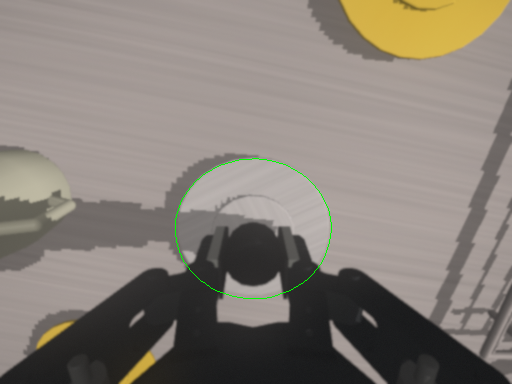

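>>> send_rows(
  commands=[
    [[0,0,-30],[0,0,0],-1],
    [[0,0,-80],[0,0,0],-1],
    [[0,0,-130],[0,0,0],-1],
    [[0,0,-180],[0,0,0],-1],
    [[-50,10,-200],[0,0,0.05],-1],
    [[-610,67,-200],[0,0,0.468],-1],
    [[-610,67,-200],[0,0,0.468],-1],
    [[-610,67,-200],[0,0,0.468],-1],
    [[-610,67,-200],[0,0,0.468],-1],
    [[-610,67,-200],[0,0,0.468],-1],
    [[-610,67,-200],[0,0,0.468],-1],
    [[-610,67,-200],[0,0,0.468],-1],
    [[-610,67,-200],[0,0,0.468],-1],
    [[-610,67,-200],[0,0,0.468],-1],
    [[-610,67,-200],[0,0,0.468],-1],
    [[-610,67,-200],[0,0,0.468],-1],
    [[-610,67,-200],[0,0,0.468],-1],
    [[-610,67,-200],[0,0,0.468],-1],
    [[-610,67,-200],[0,0,0.468],-1],
    [[-610,67,-200],[0,0,0.468],-1],
  ],
)

```text
time: 15.8
position: [0.7488, -0.1731, 0.2178]
eef_rot: [-2.498, -1.902, 0.001]
force: [0.1, 1.1, -2.0]
width: 0.0289
```

>>> send_rows(
  commands=[
    [[0,0,0],[0,0,0],-1],
    [[0,0,0],[0,0,0],-1],
  ],
)

```text
time: 16.0
position: [0.7492, -0.1733, 0.2186]
eef_rot: [-2.499, -1.903, -0.0]
force: [1.3, -0.3, -1.9]
width: 0.0289
```

```bash
python3 shot.py w10; python3 ft.py pot_small w10 .6635 -.154 0;python3 d.py .6635 -.154 .12
```

```text
16.05 [ 0.74929212 -0.17351781  0.2186206 ] [2.49929782e+00 1.90324836e+00 3.15187048e-04] [-0.43185549 -0.8900275  -2.55219247] 0.028793238838723936
w10 [ 0.664  -0.1508 -0.0144] 230.0
(array([ -4. , -87.9,  98.6]), array([ 0., -0., -0.]), np.float64(0.0)) [ 0.7493 -0.1735  0.2186] 16.05 [-0.26  0.45  1.38  0.    1.31 -1.56] [-0.4 -0.9 -2.6] 0.0288
```

View pics/f_w10.png

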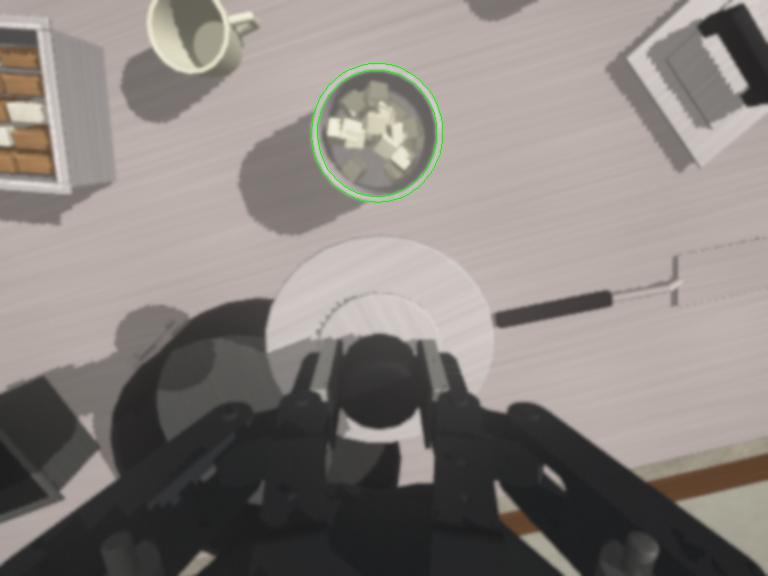

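```bash
python3 gr.py lid_round_small w10 .7493 -.1735 0 .1987;python3 d.py .664 -.1515 .12
```

```text
[ 0.7495 -0.1709 -0.0106] 71.0 lid centre in tool mm [ 2.6 -0.6  0. ] jaw yaw 1.3017
(array([ -1.5, -88.1,  98.6]), array([ 0., -0., -0.]), np.float64(0.0)) [ 0.7493 -0.1735  0.2186] 16.05 [-0.26  0.45  1.38  0.    1.31 -1.56] [-0.4 -0.9 -2.6] 0.0288
```

View pics/g_w10.png

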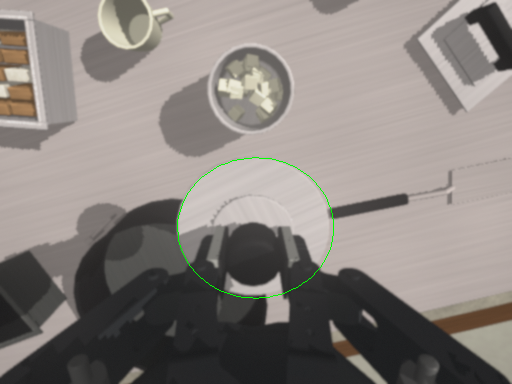

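>>> send_rows(
  commands=[
    [[-1,-50,10],[0,0,0],-1],
    [[-2.5,-88,40],[0,0,0],-1],
    [[-2.5,-88,80],[0,0,0],-1],
    [[-2.5,-88,100],[0,0,0],-1],
    [[-2.5,-88,106],[0,0,0],-1],
    [[-2.5,-88,108],[0,0,0],-1],
    [[-2.5,-88,108],[0,0,0],-1],
  ],
)

```text
time: 16.75
position: [0.6652, -0.1539, 0.1118]
eef_rot: [2.499, 1.9, 0.002]
force: [1.1, 0.6, -1.0]
width: 0.0287
```

```bash
python3 shot.py w11; python3 st.py 11; python3 d.py .664 -.1525 .0869;python3 - <<'E'
from h import *
from cell import r
for n in("top","scene"):
    im=cv2.imread(f"pics/{n}_11.png"); m=r.camera_model(n)
    u=proj(m,[.664,-.15,.09])[0]; x,y=int(u[0]),int(u[1])
    cv2.imwrite(f"pics/c{n}11.png",cv2.resize(im[y-40:y+40,x-50:x+50],None,fx=6,fy=6,interpolation=cv2.INTER_CUBIC))
E
```

```text
16.8 [ 0.66552315 -0.15408783  0.11234611] [2.49860085 1.89987759 0.0032682 ] [-0.28792697 -0.63578201 -1.29717989] 0.02855222365383366
(array([ 1.2, -1.9, 25.5]), array([ 0.003, -0.   , -0.   ]), np.float64(0.0)) [ 0.6654 -0.1542  0.1124] 16.9 [-0.26  0.37  1.7   0.    1.07 -1.56] [-0.4  0.6 -1. ] 0.0287
```

View pics/w11.png

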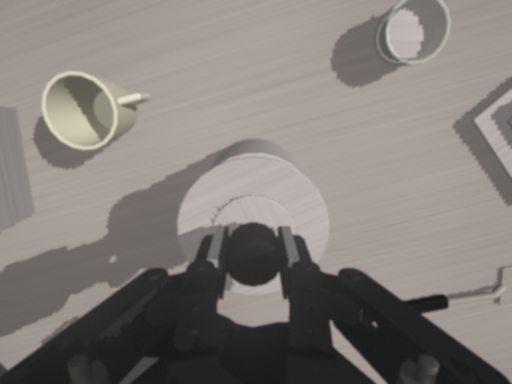

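View pics/cscene11.png

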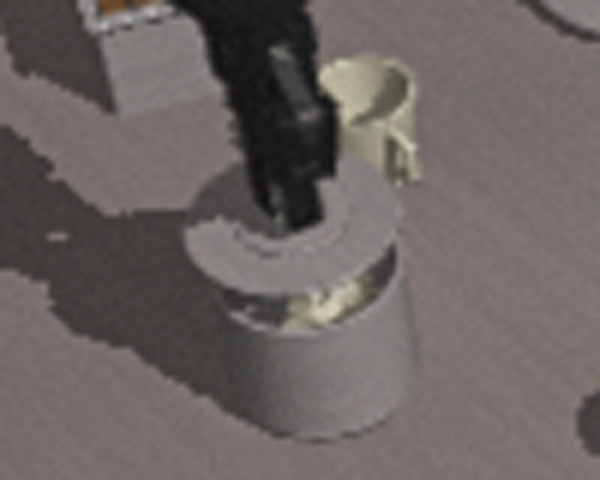

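>>> send_rows(
  commands=[
    [[0.8,-1.5,8],[0,0,0],-1],
    [[0.8,-1.5,14],[0,0,0],-1],
    [[0.8,-1.5,16],[0,0,0],-1],
    [[0.8,-1.5,16],[0,0,0],-1],
    [[0.8,-1.5,16],[0,0,0],-1],
  ],
)

```text
time: 17.4
position: [0.6625, -0.1526, 0.094]
eef_rot: [-2.501, -1.901, 0.0]
force: [0.1, -0.5, -1.6]
width: 0.0286
```

```bash
python3 d.py .664 -.153 .0869;python3 st.py 12;python3 - <<'E'
from h import *
from cell import r
for n in("top","scene"):
    im=cv2.imread(f"pics/{n}_12.png"); m=r.camera_model(n)
    u=proj(m,[.664,-.15,.09])[0]; x,y=int(u[0]),int(u[1])
    cv2.imwrite(f"pics/c{n}12.png",cv2.resize(im[y-40:y+40,x-50:x+50],None,fx=6,fy=6,interpolation=cv2.INTER_CUBIC))
E
```

```text
(array([0. , 1.6, 7.1]), array([-0.,  0., -0.]), np.float64(0.0)) [ 0.6625 -0.1526  0.094 ] 17.4 [-0.26  0.38  1.72 -0.    1.05 -1.56] [ 0.1 -0.5 -1.6] 0.0286
```

View pics/cscene12.png

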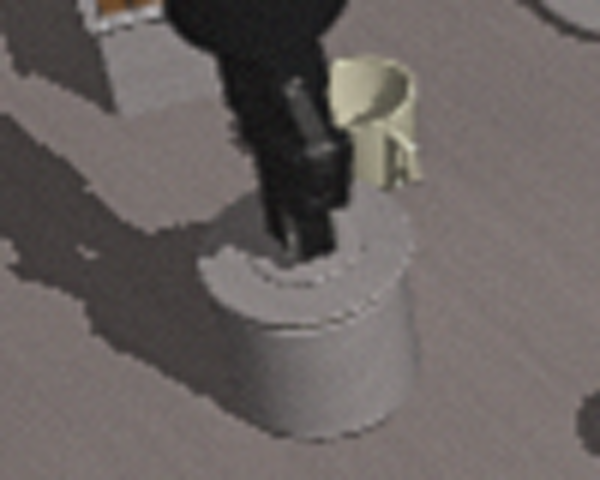

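View pics/ctop12.png

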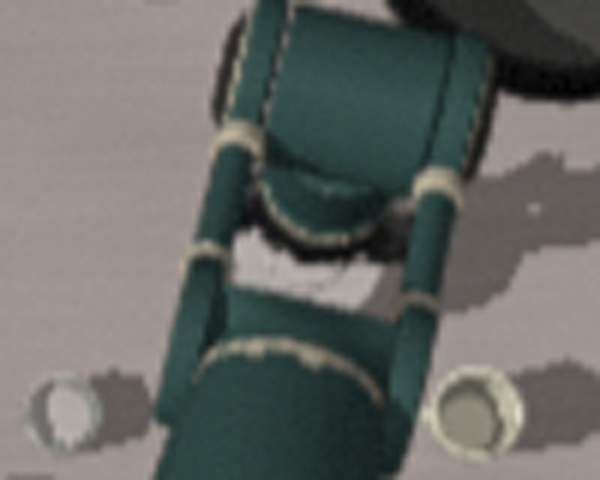

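Run:
```python
from h import *
from cell import r
m=r.camera_model("scene"); im=cv2.imread("pics/scene_12.png"); im0=cv2.imread("pics/scene0.png")
M["a"]=[circ(.048,.014),circ(.048,.008)[ :]]
M["b"]=[circ(.044,.075),circ(.040,.075)]
M["c"]=[circ(.044,.0)]
x,s=fit("a",[(m,im)],(.6625,-.1526,0),yaw=False,rng=.012,dz=.094-.0199); print(x,s)
y,s=fit("b",[(m,im0)],(.663,-.153,0),yaw=False,rng=.012); print(y,s)
s=7
o=cv2.resize(im,None,fx=s,fy=s,interpolation=cv2.INTER_CUBIC)
draw(o,m,"a",[x[0],x[1],0],s,dz=.0741); draw(o,m,"b",[y[0],y[1],0],s,(0,0,255)); draw(o,m,"c",[y[0],y[1],0],s,(0,0,255))
u=(proj(m,[.664,-.15,.08])[0]*s).astype(int)
a=o[u[1]-250:u[1]+350,u[0]-300:u[0]+300]
o=cv2.resize(im0,None,fx=s,fy=s,interpolation=cv2.INTER_CUBIC);draw(o,m,"b",[y[0],y[1],0],s,(0,0,255)); draw(o,m,"c",[y[0],y[1],0],s,(0,0,255))
b=o[u[1]-250:u[1]+350,u[0]-300:u[0]+300]
cv2.imwrite("pics/cmp12.png",cv2.resize(np.hstack([a,b]),None,fx=.66,fy=.66))
```

```text
[ 0.660494   -0.15380209 -0.02236819] 179.55856323242188
[ 0.6634716  -0.1564804   0.04024217] 232.595947265625
```

View pics/cmp12.png

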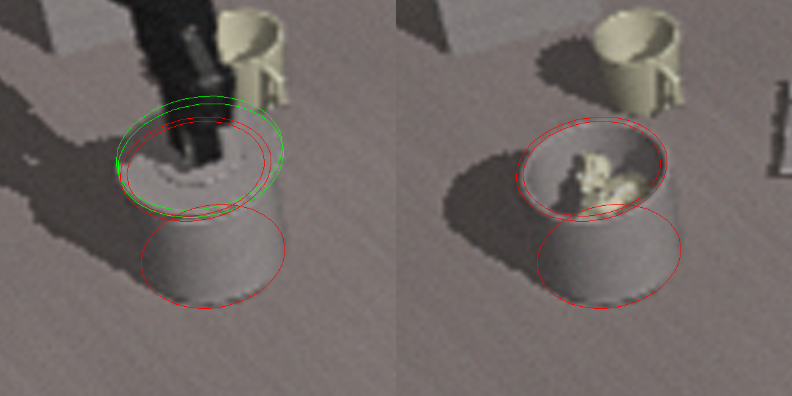

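>>> send_rows(
  commands=[
    [[-0.6,2.2,0],[0,0,0],-1],
    [[-0.6,2.2,2],[0,0,0],-1],
    [[-0.6,2.2,4],[0,0,0],-1],
    [[-0.6,2.2,6],[0,0,0],-1],
    [[-0.6,2.2,7],[0,0,0],-1],
    [[-0.6,2.2,7],[0,0,0],-1],
  ],
)

```text
time: 18.1
position: [0.6644, -0.1537, 0.0872]
eef_rot: [-2.501, -1.901, 0.0]
force: [-0.7, 0.4, -1.3]
width: 0.0286
```

>>> send_rows(
  commands=[
    [[0,0,0.5],[0,0,0],-1],
    [[0,0,1],[0,0,0],-1],
    [[0,0,1],[0,0,0],-1],
  ],
)

```text
time: 18.4
position: [0.6646, -0.1538, 0.087]
eef_rot: [2.501, 1.901, 0.0]
force: [-2.2, 0.4, 4.1]
width: 0.0288
```

```bash
python3 d.py .6645 -.1538 .0869;python3 st.py 13;python3 - <<'E'
from h import *
from cell import r
for n in("scene",):
    im=cv2.imread(f"pics/{n}_13.png"); m=r.camera_model(n)
    u=proj(m,[.664,-.15,.09])[0]; x,y=int(u[0]),int(u[1])
    cv2.imwrite(f"pics/c{n}13.png",cv2.resize(im[y-40:y+40,x-50:x+50],None,fx=6,fy=6,interpolation=cv2.INTER_CUBIC))
E
```

```text
(array([-0.1, -0.1,  0.1]), array([ 0., -0., -0.]), np.float64(0.0)) [ 0.6646 -0.1538  0.087 ] 18.4 [-0.26  0.39  1.71  0.    1.03 -1.56] [-2.2  0.4  4.1] 0.0288
```

View pics/cscene13.png

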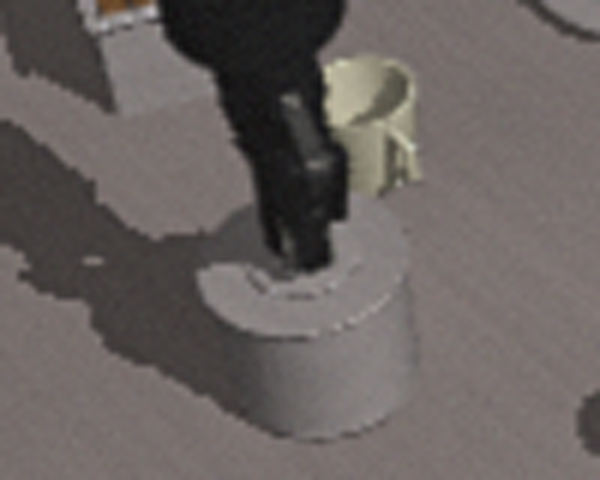

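>>> send_rows(
  commands=[
    [[0,0,1],[0,0,0],-0.3],
    [[0,0,1],[0,0,0],0],
    [[0,0,1],[0,0,0],0.5],
    [[0,0,1],[0,0,0],1],
    [[0,0,1],[0,0,0],1],
    [[0,0,1],[0,0,0],1],
    [[0,0,-30],[0,0,0],1],
    [[0,0,-80],[0,0,0],1],
    [[50,-10,-100],[0,0,-0.15],1],
    [[280,-63,-100],[0,0,-0.76],1],
    [[280,-63,-100],[0,0,-0.76],1],
    [[280,-63,-100],[0,0,-0.76],1],
    [[280,-63,-100],[0,0,-0.76],1],
    [[280,-63,-100],[0,0,-0.76],1],
    [[280,-63,-60],[0,0,-0.76],1],
    [[280,-63,-33],[0,0,-0.76],1],
    [[280,-63,-33],[0,0,-0.76],1],
    [[280,-63,-33],[0,0,-0.76],1],
  ],
)

```text
time: 20.3
position: [0.6783, 0.1328, 0.1188]
eef_rot: [-1.617, -2.692, 0.002]
force: [0.3, 0.0, 0.5]
width: 0.0857
```

>>> send_rows(
  commands=[
    [[0,0,0],[0,0,0],1],
    [[0,0,0],[0,0,0],1],
  ],
)

```text
time: 20.5
position: [0.6805, 0.1327, 0.1219]
eef_rot: [1.617, 2.69, 0.004]
force: [-0.7, -0.3, 0.7]
width: 0.0855
```

```bash
python3 shot.py w14;  python3 ft.py lid_square w14 .6785 .133 .49; python3 st.py 14; python3 d.py .6785 .133 .0185 2.06
```

```text
20.55 [0.68027628 0.1326322  0.12169681] [1.61678648 2.69024729 0.00381034] [ 0.75046056  0.11524987 -0.04665937] 0.08540958320720793
w14 [0.6767 0.1308 0.4906] 236.7
(array([  0.9,  -1.1, 102.4]), array([ 0.002,  0.001, -0.001]), np.float64(0.0005307048263349934)) [0.6797 0.1327 0.1209] 20.65 [ 0.16  0.38  1.67 -0.    1.09 -1.9 ] [0.2 0.3 0.2] 0.0854
```

View pics/f_w14.png

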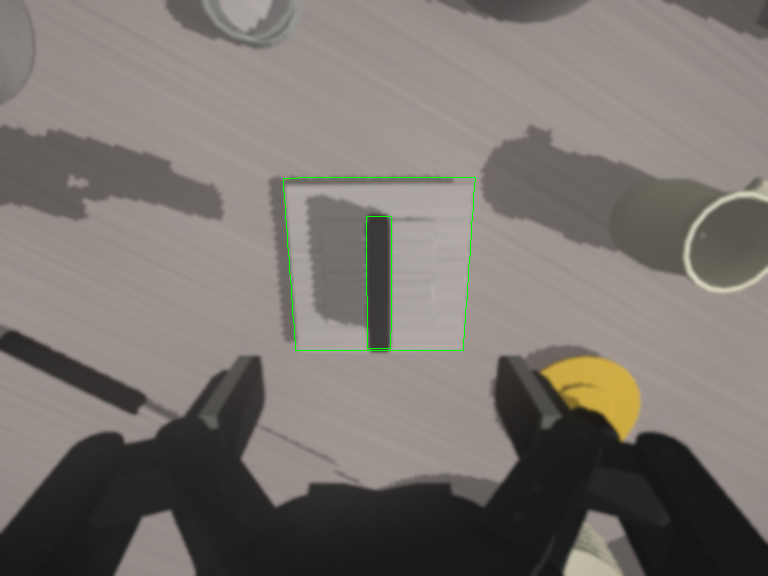

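View pics/scene_14.png

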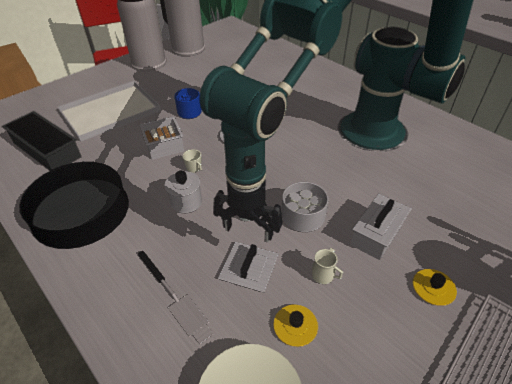

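>>> send_rows(
  commands=[
    [[0,-1.5,40],[0,0,0],1],
    [[0,-1.5,70],[0,0,0],1],
    [[0,-1.5,85],[0,0,0],1],
    [[0,-1.5,95],[0,0,0],1],
    [[0,-1.5,100],[0,0,0],0.6],
    [[0,-1.5,101],[0,0,0],0],
    [[0,-1.5,101],[0,0,0],-0.5],
    [[0,-1.5,101],[0,0,0],-1],
    [[0,-1.5,101],[0,0,0],-1],
    [[0,-1.5,101],[0,0,0],-1],
    [[0,-1.5,101],[0,0,0],-1],
    [[0,-1.5,101],[0,0,0],-1],
    [[0,-1.5,101],[0,0,0],-1],
    [[0,-1.5,101],[0,0,0],-1],
  ],
  newtons=40,
)

```text
time: 22.05
position: [0.6786, 0.1323, 0.0197]
eef_rot: [1.616, 2.692, 0.002]
force: [0.5, 0.0, 5.2]
width: 0.0132
```

```bash
python3 shot.py w15; python3 gr.py lid_square w15 .678 .132 .49; python3 d.py .66 -.448 .22 1.217
```

```text
22.1 [0.67855375 0.13223837 0.01970272] [1.61637023e+00 2.69165770e+00 2.24784022e-03] [ 1.05044078 -0.95320672  5.77500486] 0.013307890865567268
[0.6789 0.1357 0.4991] 69.2 lid centre in tool mm [2.9 1.9 0. ] jaw yaw 2.06
(array([-503.6, -288.6, -200.5]), array([ 0.002, -0.   ,  0.843]), np.float64(-0.8430012737918071)) [0.6786 0.1322 0.0197] 22.1 [ 0.16  0.48  1.73 -0.    0.93 -1.9 ] [ 1.1 -1.   5.8] 0.0133
```

View pics/g_w15.png

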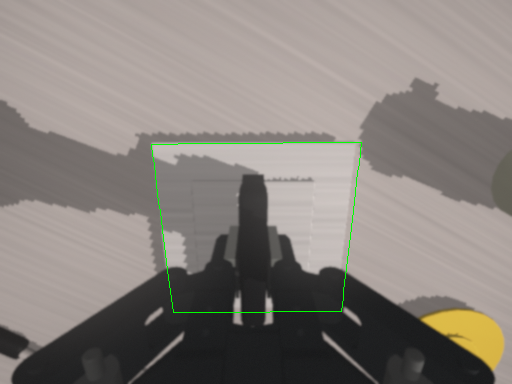

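>>> send_rows(
  commands=[
    [[0,0,-30],[0,0,0],-1],
    [[0,0,-80],[0,0,0],-1],
    [[0,0,-130],[0,0,0],-1],
    [[0,0,-180],[0,0,0],-1],
    [[-40,-25,-200],[0,0,0.05],-1],
    [[-504,-289,-200],[0,0,0.843],-1],
    [[-504,-289,-200],[0,0,0.843],-1],
    [[-504,-289,-200],[0,0,0.843],-1],
    [[-504,-289,-200],[0,0,0.843],-1],
    [[-504,-289,-200],[0,0,0.843],-1],
    [[-504,-289,-200],[0,0,0.843],-1],
    [[-504,-289,-200],[0,0,0.843],-1],
    [[-504,-289,-200],[0,0,0.843],-1],
    [[-504,-289,-200],[0,0,0.843],-1],
    [[-504,-289,-200],[0,0,0.843],-1],
    [[-504,-289,-200],[0,0,0.843],-1],
    [[-504,-289,-200],[0,0,0.843],-1],
    [[-504,-289,-200],[0,0,0.843],-1],
    [[-504,-289,-200],[0,0,0.843],-1],
    [[-504,-289,-200],[0,0,0.843],-1],
  ],
)

```text
time: 24.1
position: [0.6595, -0.4466, 0.2179]
eef_rot: [-2.575, -1.797, -0.0]
force: [-0.2, 0.2, -2.4]
width: 0.0134
```

>>> send_rows(
  commands=[
    [[0,0,0],[0,0,0],-1],
    [[0,0,0],[0,0,0],-1],
    [[0,0,0],[0,0,0],-1],
  ],
)

```text
time: 24.4
position: [0.6595, -0.4478, 0.2187]
eef_rot: [2.577, 1.797, 0.0]
force: [-0.6, -1.3, -2.3]
width: 0.0131
```

```bash
python3 shot.py w16; python3 ft.py pan_square w16 .567 -.413 -.354;python3 d.py .567 -.413 .12
```

```text
24.45 [ 0.65935904 -0.44803674  0.21857706] [2.57688040e+00 1.79651880e+00 9.64380578e-05] [-0.39054574  0.12601237 -2.33792514] 0.013040441513863141
w16 [ 0.5671 -0.4127 -0.3525] 267.9
(array([  0.9, -98.8,  98.6]), array([0., 0., 0.]), np.float64(0.0)) [ 0.6594 -0.448   0.2186] 24.45 [-0.63  0.5   1.31 -0.    1.33 -1.85] [-0.4  0.1 -2.3] 0.013
```

View pics/f_w16.png

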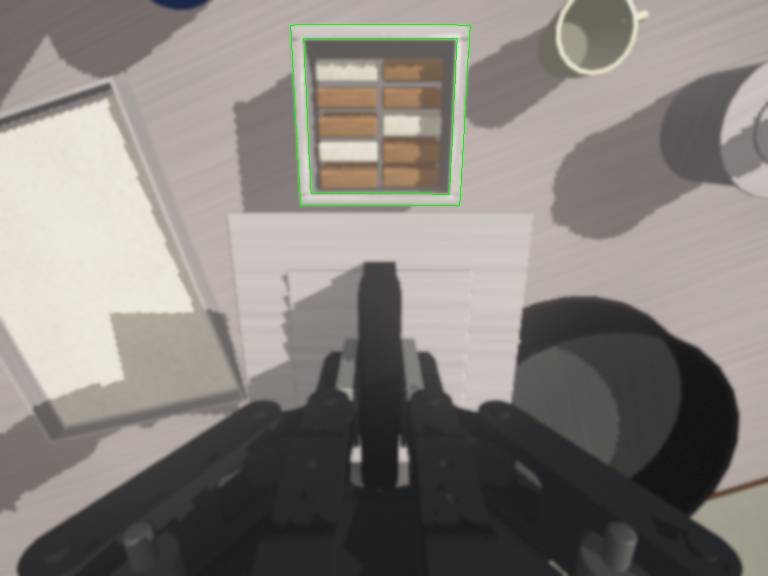

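>>> send_rows(
  commands=[
    [[0,-50,10],[0,0,0],-1],
    [[-0.4,-100,40],[0,0,0],-1],
    [[-0.4,-100,80],[0,0,0],-1],
    [[-0.4,-100,105],[0,0,0],-1],
    [[-0.4,-100,118],[0,0,0],-1],
    [[-0.4,-100,120],[0,0,0],-1],
    [[-0.4,-100,120],[0,0,0],-1],
    [[-0.4,-100,120],[0,0,0],-1],
  ],
)

```text
time: 25.25
position: [0.567, -0.4154, 0.1007]
eef_rot: [2.574, 1.794, 0.002]
force: [1.0, -0.3, -0.9]
width: 0.0132
```

```bash
python3 shot.py w17; python3 st.py 17; python3 d.py .5655 -.413 .0767 1.217;python3 - <<'E'
from h import *
from cell import r
for n in("scene",):
    im=cv2.imread(f"pics/{n}_17.png"); m=r.camera_model(n)
    u=proj(m,[.567,-.413,.09])[0]; x,y=int(u[0]),int(u[1])
    cv2.imwrite(f"pics/c{n}17.png",cv2.resize(im[y-40:y+40,x-50:x+50],None,fx=6,fy=6,interpolation=cv2.INTER_CUBIC))
E
```

```text
25.3 [ 0.56698693 -0.41541306  0.10080568] [2.57412012e+00 1.79390795e+00 1.92650931e-03] [-8.53075729e-04  4.70780870e-01 -1.75713104e+00] 0.013232946119590474
(array([ 1.7, -1.7, 23.6]), array([0.003, 0.001, 0.   ]), np.float64(-0.00016979482028345316)) [ 0.5665 -0.4151  0.1003] 25.4 [-0.67  0.41  1.66 -0.    1.07 -1.89] [ 0.5 -0.1 -2.5] 0.0129
```

View pics/w17.png

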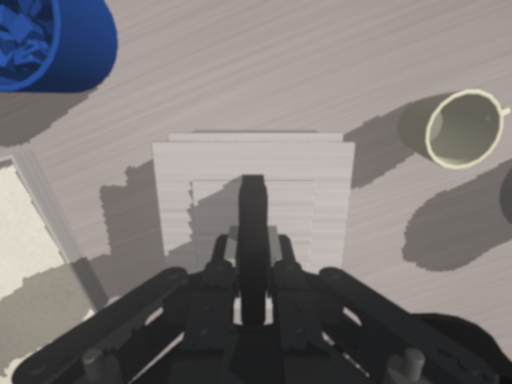

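View pics/cscene17.png

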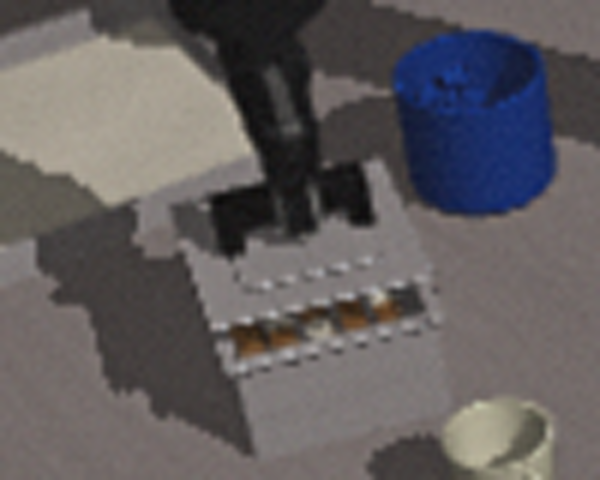

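```bash
cat > ed.py <<'E'
import pickle,sys
from h import *
from cell import r
n=sys.argv[1]; a=[float(v) for v in sys.argv[2:]]  # ul ur v zrim ; ul ur v zlid ; half rim, half lid, 
m,im=pickle.load(open(n+".pkl","rb")); Rt=R.from_rotvec(r.get_state()["eef_rot"])
P=Rt.inv().apply(back(m,[[a[0],a[2]],[a[1],a[2]]],a[3]))*1000; L=Rt.inv().apply(back(m,[[a[4],a[6]],[a[5],a[6]]],a[7]))*1000
print("size",(P[1]-P[0]).round(1),(L[1]-L[0]).round(1),"rim minus lid, tool mm",(P.mean(0)-L.mean(0)).round(1))
E
python3 ed.py w17 168 342 133 .065 152 354 142 .095
```

```text
size [ 1.142e+02 -1.000e-01 -1.000e-01] [ 1.115e+02 -1.000e-01 -1.000e-01] rim minus lid, tool mm [ 1.3 -1.3 30. ]
```

>>> send_rows(
  commands=[
    [[1,-0.5,5],[0,0,0],-1],
    [[1,-0.5,12],[0,0,0],-1],
    [[1,-0.5,15],[0,0,0],-1],
    [[1,-0.5,15],[0,0,0],-1],
    [[1,-0.5,15],[0,0,0],-1],
  ],
)

```text
time: 25.9
position: [0.5648, -0.413, 0.0828]
eef_rot: [-2.577, -1.795, 0.0]
force: [-0.2, 0.1, -2.8]
width: 0.0134
```

```bash
python3 d.py .566 -.4137 .0767 1.217; python3 shot.py w18
```

```text
(array([-0.3,  1.4,  6.1]), array([-0.001, -0.   ,  0.   ]), np.float64(-1.1524766194703773e-05)) [ 0.5648 -0.413   0.0828] 25.9 [-0.67  0.43  1.67 -0.    1.04 -1.88] [-0.2  0.1 -2.8] 0.0134
25.95 [ 0.5650564  -0.41315598  0.08314706] [-2.57758026e+00 -1.79572018e+00  9.87380689e-05] [ 0.05295126  0.48195418 -2.19149892] 0.013409925740362549
```

View pics/w18.png

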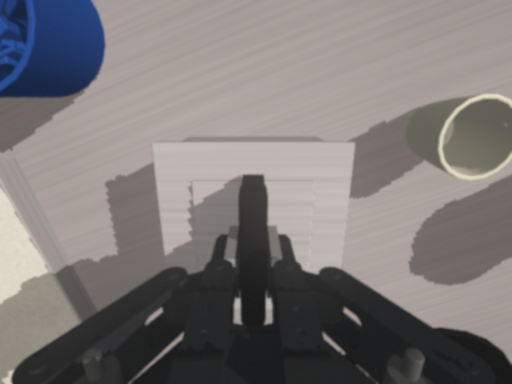

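Step underside is about at the rim; a 1 mm correction and gently down.

>>> send_rows(
  commands=[
    [[0,1,1],[0,0,0],-1],
    [[0,1,3],[0,0,0],-1],
    [[0,1,4.5],[0,0,0],-1],
    [[0,1,6],[0,0,0],-1],
    [[0,1,7],[0,0,0],-1],
    [[0,1,7],[0,0,0],-1],
    [[0,1,7],[0,0,0],-1],
  ],
)

```text
time: 26.65
position: [0.566, -0.4135, 0.0767]
eef_rot: [2.578, 1.796, -0.0]
force: [-1.5, 0.7, 0.6]
width: 0.0132
```

```bash
python3 d.py .566 -.4137 .0767 1.217;python3 shot.py w19; python3 st.py 19
python3 - <<'E'
from h import *
from cell import r
for n in("scene",):
    im=cv2.imread(f"pics/{n}_19.png"); m=r.camera_model(n)
    u=proj(m,[.567,-.413,.09])[0]; x,y=int(u[0]),int(u[1])
    cv2.imwrite(f"pics/c{n}19.png",cv2.resize(im[y-40:y+40,x-50:x+50],None,fx=6,fy=6,interpolation=cv2.INTER_CUBIC))
E
```

```text
(array([-0.2,  0.1,  0. ]), array([0., 0., 0.]), np.float64(-3.0050073907661456e-05)) [ 0.566  -0.4135  0.0767] 26.65 [-0.67  0.43  1.68 -0.    1.03 -1.88] [-1.5  0.7  0.6] 0.0132
26.7 [ 0.56600572 -0.41347488  0.07671931] [ 2.57766373e+00  1.79587082e+00 -1.88626881e-05] [-1.46416454  1.05814514  1.60345618] 0.01334551666978616
```

View pics/cscene19.png

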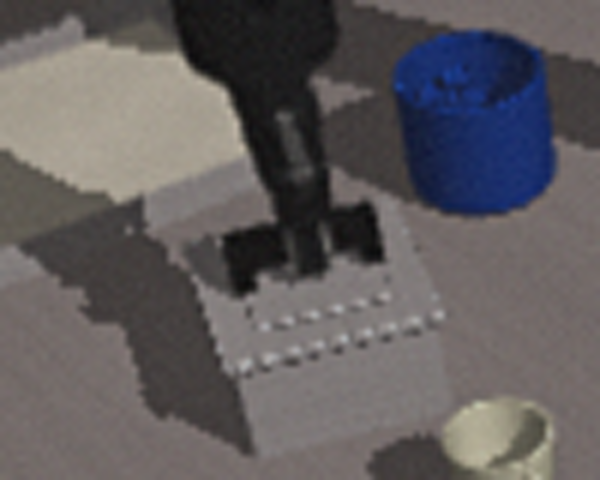

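>>> send_rows(
  commands=[
    [[0,0,0.5],[0,0,0],-0.5],
    [[0,0,0.5],[0,0,0],0],
    [[0,0,0.5],[0,0,0],0.5],
    [[0,0,0.5],[0,0,0],1],
    [[0,0,0.5],[0,0,0],1],
    [[0,0,0.5],[0,0,0],1],
    [[0,0,-30],[0,0,0],1],
    [[0,0,-80],[0,0,0],1],
    [[10,-30,-105],[0,0,0],1],
    [[51,-245,-105],[0,0,0],1],
    [[51,-245,-105],[0,0,0],1],
    [[51,-245,-105],[0,0,0],1],
    [[51,-245,-105],[0,0,0],1],
    [[51,-245,-80],[0,0,0],1],
    [[51,-245,-55],[0,0,0],1],
    [[51,-245,-45],[0,0,0],1],
    [[51,-245,-45],[0,0,0],1],
    [[51,-245,-45],[0,0,0],1],
  ],
)

```text
time: 28.6
position: [0.3547, -0.2814, 0.122]
eef_rot: [2.577, 1.796, 0.0]
force: [0.4, -0.0, 0.2]
width: 0.0857
```

>>> send_rows(
  commands=[
    [[0,0,0],[0,0,0],1],
    [[0,0,0],[0,0,0],1],
  ],
)

```text
time: 28.8
position: [0.3549, -0.2816, 0.1224]
eef_rot: [2.576, 1.795, 0.001]
force: [0.3, -0.1, -0.5]
width: 0.0856
```

```bash
python3 shot.py w20;  python3 ft.py lid_round_large w20 .3535 -.2815 0; python3 st.py 20; python3 d.py .3535 -.2815 .0195 1.217
```

```text
28.85 [ 0.35470167 -0.28145292  0.12220899] [2.57631083e+00 1.79512782e+00 5.29874596e-04] [-0.68959423  0.87242845  0.66084359] 0.08539450907821536
w20 [ 0.3513 -0.2815  0.0196] 210.4
(array([ -0.6,  -0.7, 102.3]), array([0.001, 0.   , 0.   ]), np.float64(-0.00010694380116960112)) [ 0.3543 -0.2811  0.1218] 28.95 [-0.73 -0.06  2.18  0.    1.03 -1.94] [-0.6  0.3  1.1] 0.0856
```

View pics/f_w20.png

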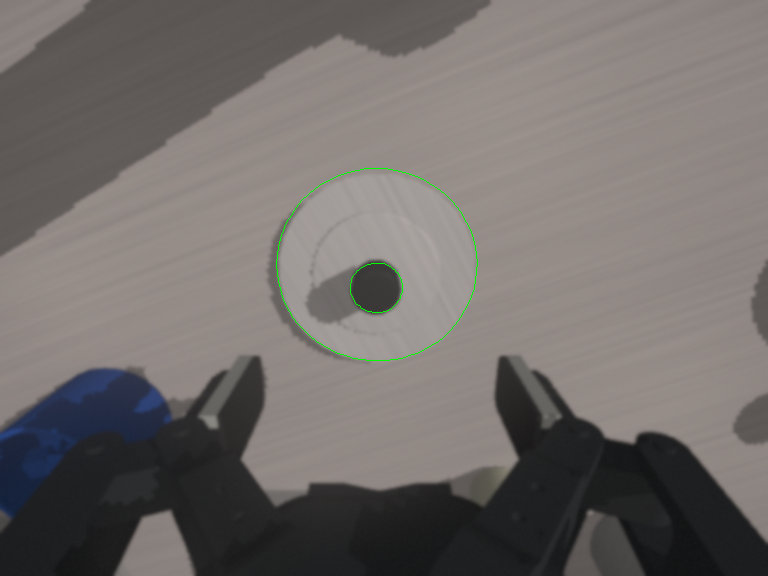

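View pics/scene_20.png

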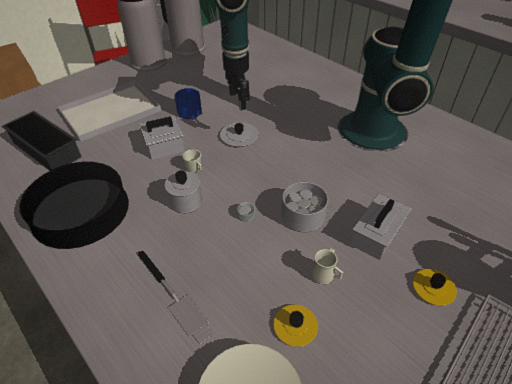

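>>> send_rows(
  commands=[
    [[-1.3,-1.5,40],[0,0,0],1],
    [[-1.3,-1.5,70],[0,0,0],1],
    [[-1.3,-1.5,85],[0,0,0],1],
    [[-1.3,-1.5,95],[0,0,0],1],
    [[-1.3,-1.5,100],[0,0,0],0.6],
    [[-1.3,-1.5,101],[0,0,0],0],
    [[-1.3,-1.5,101],[0,0,0],-0.3],
    [[-1.3,-1.5,101],[0,0,0],-1],
    [[-1.3,-1.5,101],[0,0,0],-1],
    [[-1.3,-1.5,101],[0,0,0],-1],
    [[-1.3,-1.5,101],[0,0,0],-1],
    [[-1.3,-1.5,101],[0,0,0],-1],
    [[-1.3,-1.5,101],[0,0,0],-1],
  ],
  newtons=40,
)

```text
time: 30.25
position: [0.3529, -0.2823, 0.0215]
eef_rot: [2.576, 1.795, 0.001]
force: [-1.5, 0.5, 6.8]
width: 0.0286
```

```bash
python3 shot.py w21; python3 gr.py lid_round_large w21 .3525 -.2818 0; python3 d.py .569 .103 .22 1.4
```

```text
30.3 [ 0.35288773 -0.28231996  0.02147835] [2.57579338e+00 1.79455038e+00 7.53932115e-04] [-0.74551561 -0.30561773  7.14628079] 0.028952652831545963
[ 0.3551 -0.2807  0.0025] 53.0 lid centre in tool mm [2.3 1.5 0. ] jaw yaw 1.217
(array([ 436.1,   69.7, -198.8]), array([ 0.002,  0.001, -0.183]), np.float64(0.18298801990254154)) [ 0.3529 -0.2823  0.0215] 30.3 [-0.73  0.08  2.25 -0.    0.8  -1.95] [-0.7 -0.3  7.1] 0.029
```

View pics/g_w21.png

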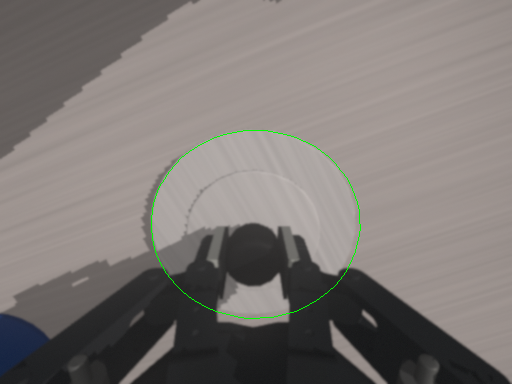

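>>> send_rows(
  commands=[
    [[0,0,-30],[0,0,0],-1],
    [[0,0,-80],[0,0,0],-1],
    [[0,0,-130],[0,0,0],-1],
    [[0,0,-180],[0,0,0],-1],
    [[40,8,-200],[0,0,0],-1],
    [[424,84,-200],[0,0,-0.183],-1],
    [[424,84,-200],[0,0,-0.183],-1],
    [[424,84,-200],[0,0,-0.183],-1],
    [[424,84,-200],[0,0,-0.183],-1],
    [[424,84,-200],[0,0,-0.183],-1],
    [[424,84,-200],[0,0,-0.183],-1],
    [[424,84,-200],[0,0,-0.183],-1],
    [[424,84,-200],[0,0,-0.183],-1],
    [[424,84,-200],[0,0,-0.183],-1],
    [[424,84,-200],[0,0,-0.183],-1],
    [[424,84,-200],[0,0,-0.183],-1],
    [[424,84,-200],[0,0,-0.183],-1],
    [[424,84,-200],[0,0,-0.183],-1],
  ],
)

```text
time: 32.1
position: [0.5772, 0.086, 0.2203]
eef_rot: [2.405, 2.022, -0.0]
force: [0.1, -0.6, -2.5]
width: 0.0288
```

>>> send_rows(
  commands=[
    [[0,0,0],[0,0,0],-1],
    [[0,0,0],[0,0,0],-1],
  ],
)

```text
time: 32.3
position: [0.5776, 0.0866, 0.2205]
eef_rot: [2.404, 2.023, 0.0]
force: [-0.1, -0.5, -2.3]
width: 0.0284
```

```bash
python3 shot.py w22; python3 ft.py pot_large w22 .46 .1065 0;python3 d.py .46 .1065 .12;  python3 gr.py lid_round_large w22 .579 .085 0 .2
```

```text
32.35 [0.57766075 0.08673309 0.22051222] [2.40340630e+00 2.02285895e+00 4.60077859e-04] [-0.66082698  0.42091738 -2.10130803] 0.028676267155225976
w22 [ 0.4593  0.1088 -0.0448] 204.3
(array([  -0.6, -119.3,  100.5]), array([ 0., -0., -0.]), np.float64(0.0)) [0.5777 0.0867 0.2205] 32.35 [ 0.11  0.1   1.82 -0.    1.23 -1.29] [-0.7  0.4 -2.1] 0.0287
[0.5758 0.0852 0.0736] 51.6 lid centre in tool mm [-1.9 -1.5 -0. ] jaw yaw 1.3993
```

View pics/f_w22.png

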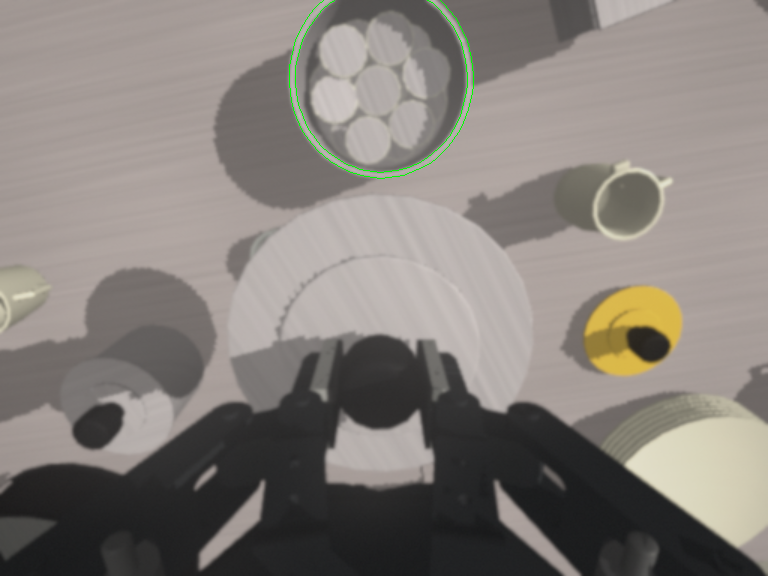

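>>> send_rows(
  commands=[
    [[0,-50,5],[0,0,0],-1],
    [[-0.2,-100,20],[0,0,0],-1],
    [[-0.2,-121,60],[0,0,0],-1],
    [[-0.2,-121,90],[0,0,0],-1],
    [[-0.2,-121,106],[0,0,0],-1],
    [[-0.2,-121,112],[0,0,0],-1],
    [[-0.2,-121,112],[0,0,0],-1],
    [[-0.2,-121,112],[0,0,0],-1],
    [[-0.2,-121,112],[0,0,0],-1],
  ],
)

```text
time: 33.25
position: [0.46, 0.1077, 0.1098]
eef_rot: [2.402, 2.023, 0.004]
force: [0.4, -0.3, -1.7]
width: 0.0285
```

```bash
python3 d.py .4585 .1072 .0885;python3 shot.py w23; python3 st.py 23
python3 - <<'E'
from h import *
from cell import r
m=r.camera_model("scene"); im=cv2.imread("pics/scene_23.png"); im0=cv2.imread("pics/scene_20.png")
M["a"]=[circ(.065,.014),circ(.065,.008)]
z=r.get_state()["position"][2]-.0215
x,s=fit("a",[(m,im)],(.4585,.1072,0),yaw=False,rng=.012,dz=z); print(x,s)
y,s2=fit("pot_large",[(m,im0)],(.46,.106,0),yaw=False,rng=.012); print(y,s2,"pot-lid",(y-x)[:2])
s=6;o=cv2.resize(im,None,fx=s,fy=s,interpolation=cv2.INTER_CUBIC)
draw(o,m,"a",[x[0],x[1],0],s,dz=z); draw(o,m,"pot_large",[y[0],y[1],0],s,(0,0,255))
u=(proj(m,[.46,.106,.08])[0]*s).astype(int)
cv2.imwrite("pics/cmp23.png",o[u[1]-250:u[1]+300,u[0]-300:u[0]+300])
E
```

```text
(array([-0.8, -1.4, 21.3]), array([ 0.003, -0.001, -0.   ]), np.float64(0.0)) [0.46   0.1077 0.1098] 33.25 [ 0.18 -0.01  2.15  0.    1.   -1.22] [ 0.4 -0.3 -1.7] 0.0285
33.3 [0.45978426 0.10768892 0.1096571 ] [2.40210816 2.02273999 0.00353852] [-0.04265288 -0.39323724 -2.72828685] 0.028329772275011888
[0.46008713 0.107555   0.00112441] 206.33724975585938
[0.46059139 0.10551364 0.00549065] 239.77536010742188 pot-lid [ 0.00050425 -0.00204136]
```

View pics/cmp23.png

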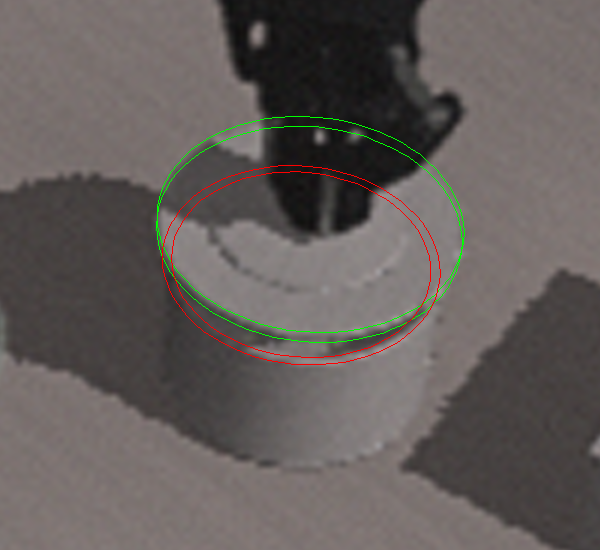

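View pics/w23.png

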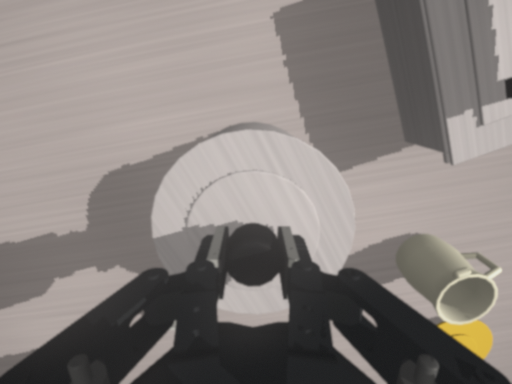

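>>> send_rows(
  commands=[
    [[-0.7,1,5],[0,0,0],-1],
    [[-0.7,1,10],[0,0,0],-1],
    [[-0.7,1,11],[0,0,0],-1],
    [[-0.7,1,11],[0,0,0],-1],
    [[-0.7,1,11],[0,0,0],-1],
  ],
)

```text
time: 33.9
position: [0.4592, 0.1067, 0.0971]
eef_rot: [-2.403, -2.024, 0.0]
force: [-1.0, 0.3, -1.8]
width: 0.0284
```

```bash
python3 d.py .4600 .1065 .0885
```

```text
(array([-0. ,  0.8,  8.6]), array([-0.,  0., -0.]), np.float64(0.0)) [0.4592 0.1067 0.0971] 33.9 [ 0.18  0.01  2.16  0.    0.98 -1.22] [-1.   0.3 -1.8] 0.0284
```

>>> send_rows(
  commands=[
    [[0,0.4,2],[0,0,0],-1],
    [[0,0.4,4],[0,0,0],-1],
    [[0,0.4,6],[0,0,0],-1],
    [[0,0.4,8],[0,0,0],-1],
    [[0,0.4,9],[0,0,0],-1],
    [[0,0.4,9.5],[0,0,0],-1],
    [[0,0.4,9.5],[0,0,0],-1],
  ],
)

```text
time: 34.6
position: [0.4596, 0.1066, 0.0886]
eef_rot: [-2.403, -2.024, 0.001]
force: [-3.9, -0.6, 4.5]
width: 0.0288
```

```bash
python3 d.py .4600 .1065 .0885
```

```text
(array([-0.1,  0.4,  0.1]), array([-0.001,  0.   , -0.   ]), np.float64(0.0)) [0.4596 0.1066 0.0886] 34.6 [ 0.18  0.02  2.17  0.    0.96 -1.22] [-3.9 -0.6  4.5] 0.0288
```

Seated at the expected height. Release, lift straight up, and back away for a final look.

>>> send_rows(
  commands=[
    [[0,0,0],[0,0,0],-0.3],
    [[0,0,0],[0,0,0],0],
    [[0,0,0],[0,0,0],0.5],
    [[0,0,0],[0,0,0],1],
    [[0,0,0],[0,0,0],1],
    [[0,0,0],[0,0,0],1],
    [[0,0,-30],[0,0,0],1],
    [[0,0,-80],[0,0,0],1],
    [[0,0,-130],[0,0,0],1],
    [[0,0,-180],[0,0,0],1],
    [[0,40,-230],[0,0,0],1],
    [[0,80,-250],[0,0,0],1],
    [[0,120,-250],[0,0,0],1],
    [[0,120,-250],[0,0,0],1],
    [[0,120,-250],[0,0,0],1],
    [[0,120,-250],[0,0,0],1],
  ],
)

```text
time: 36.2
position: [0.5768, 0.0863, 0.3368]
eef_rot: [-2.402, -2.023, 0.003]
force: [-0.3, -0.9, 0.3]
width: 0.0853
```

```bash
python3 shot.py w30; python3 st.py 30
python3 - <<'E'
from h import *
from cell import r
m=r.camera_model("scene"); im=cv2.imread("pics/scene_30.png")
F={"lid_round_small":(.6645,-.1538,0,.067),"lid_round_large":(.46,.1065,0,.067),"lid_square":(.567,-.413,-.354,.057),"lid_oblong":(.367,.2835,.195,.057)}
mt=r.camera_model("top"); it=cv2.imread("pics/top_30.png")
s=3;o=cv2.resize(im,None,fx=s,fy=s,interpolation=cv2.INTER_CUBIC)
for k,v in F.items():
    x,sc=fit(k,[(m,im)],v[:3],yaw="round" not in k,rng=.012,yr=.1,dz=v[3]); print(k,x.round(4),round(sc))
cv2.imwrite("pics/f30.png",o[330:930,380:1180]) if False else cv2.imwrite("pics/f30.png",cv2.resize(o[280:1000,380:1300],None,fx=.83,fy=.83))
E
```

```text
36.25 [0.57662667 0.08642583 0.33720243] [-2.40172715e+00 -2.02364690e+00  1.72375068e-03] [-0.23713106  0.623778   -0.32741372] 0.08528633839982334
lid_round_small [ 0.6655 -0.1512 -0.0129] 230
lid_round_large [ 0.4627  0.1084 -0.0522] 213
lid_square [ 0.5643 -0.4179 -0.371 ] 239
lid_oblong [0.3702 0.2861 0.1964] 244
```

View pics/f30.png

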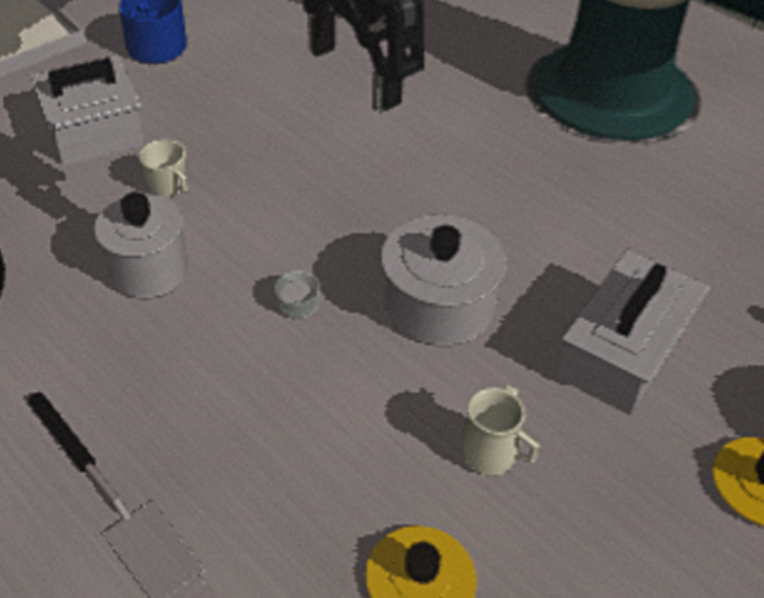

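View pics/w30.png

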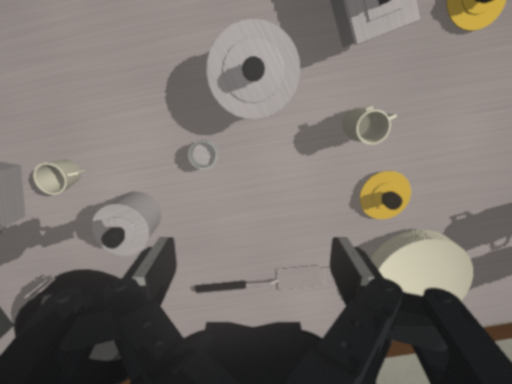

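Run:
```python
from h import *
from cell import r
im=cv2.imread("pics/scene_30.png"); m=r.camera_model("scene"); T=[]
for p in ((.6645,-.1538),(.46,.1065),(.567,-.413),(.367,.2835)):
    u=proj(m,[*p,.06])[0].astype(int); T.append(cv2.resize(im[u[1]-35:u[1]+35,u[0]-45:u[0]+45],None,fx=4.2,fy=4.2,interpolation=cv2.INTER_CUBIC))
cv2.imwrite("pics/q30.png",np.vstack([np.hstack(T[:2]),np.hstack(T[2:])]))
```

```text
(no output)
```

View pics/q30.png

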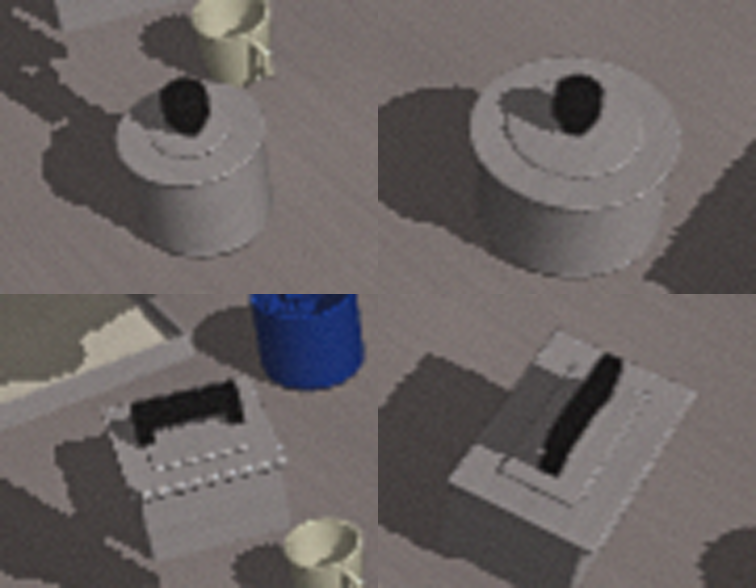

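All four lids sit level and flush on their own containers, and the china is standing where it was.

```bash
python3 -c "
from cell import r
print(r.hand_in())"
```

```text
the job is handed in; nothing more can be done
None
```

I put all four lids on their containers: oblong, small round, square, then large round. I handed the job in at about 36 s of the 136 s allowed.

- **Fit:** at release, each lid stood within about 0.2 mm of the height expected for fully home. The contact force was under about 7 N each time.
- **Final pictures:** all four lids look level and flush. The milk jug, espresso cup, blue pot and yellow lids look unmoved.
- **Disagreement:** a last outline fit on the scene camera differed by 3 to 6 mm from where I set the lids. The largest gap was on the square lid, at about 5.6 mm. I put this down to camera calibration and fit error, because the heights and pictures agreed. I did not check it from a second view before handing in.

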